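# Clip the hot-water outlet on the service jig

## Robot

A 6-joint arm with a two-finger parallel gripper is mounted at the origin on the work surface. World frame = base frame: x ahead of the robot, y to its left, z up, the work surface at z = 0. Lengths are in m, angles in rad, forces in N, time in s.
With the tool pointing down it reaches from about 0.35 to 0.975 m from the base axis. Payload 17.4 kg.
Tool frame: the origin (TCP) lies between the finger pads; the fingertips stand 8 mm ahead of it and the grasp point (between the pads) lies 11 mm behind it; z points along the fingers, y is the direction in which the jaws open and shut (so a half turn about z gives the same grasp; the last joint's range is limited). The gripper opens to 85 mm and grips with 20 to 120 N. Pads are 22 mm wide; open, the fingers measure 114 mm over their backs; the gripper's body (76 mm by 85 mm) begins 54 mm behind the grasp point. The pads swing forward as they close: fully open they stand 13 mm farther back than shut.
Start: joints at [-1.287, 0.116, 1.442, -0, 1.584, -0.038], TCP at [0.213, -0.64, 0.239] pointing down, gripper open.
Joint ranges: [-2.83, 2.83], [-0.83, 2.19], [0.07, 2.5], [-1.14, 4.28], [0.01, 3], [-2.97, 2.97]. Speed limits (rad/s): [1.89, 1.89, 2.22, 3.14, 3.14, 3.14].

## Interface

Orientations are given as a unit quaternion [w, x, y, z].
In Python, from rig import ctrl, read_camera, get_calibration, finder gives the robot as it stands.
- The arm moves only by the shell command python3 -m jog 'ROWS' [FORCE]. ROWS is JSON, a list that holds one entry, the list of rows, each a list of 7 numbers: the shift along the world's x, y, z normalised to -1 to 1, where 1 is 4 cm, then the turn, a rotation vector about the world's x, y, z normalised to -1 to 1, where 1 is pi rad, then the opening in per cent of the stroke, from 0 (shut) to 100 (fully open). In form: [[[x, y, z, ax, ay, az, gripper], ...]]. A call has 1 to 20 rows; each row shifts and turns the commanded pose from where the row before left it; what a row does not reach is not made up. A row lasts 1/10 s, in which the tool goes at most 50 mm and 8.59 degrees, less where a joint would pass 70% of its speed; a pose out of reach is approached as far as the arm can. A call with a number of a shift or a turn outside -1 to 1 is refused whole. A call with a gripper value outside its range is refused whole. The fingers move at their own pace and stop on an object; FORCE is the grip in N (left out, the last holds). Time passes only in rows, so rows that do not move let the fingers close. It gives the time, the measured TCP pose, the force and the opening at its end, in the units of the state.
- ctrl.observe(): the state, without advancing time (a new reading comes with each control period).
- read_camera(name): name is "side" or "top"; returns the picture (400x640x3 uint8, red, green, blue); there is no depth.
- get_calibration(name): a dict with "fx", "fy", "cx", "cy" (pixels), "position" and "rotation" of the camera in the world. Camera axes: x right, y up, looking along -z (the intrinsics and any distortion apply to the point x, -y, -z); pixel columns grow to the right and rows downward; lengths in m; the calibration is good to about 2 mm. A picture is of the moment at which its call begins. get_calibration takes no time and is no camera call.
- ctrl.close_job(): hands the job in, once; it reports no verdict.
Trained networks look in the newest picture that a camera, given by its name, has taken for a name from the list of things; names that differ only in an ending like _2 or _b are one class to them, and where a whole thing is asked for, a point or a joint stands for the part that bears it (a point fixed in the world has none). Each returns a list of dicts, best first, with "confidence" (0 to 1); they miss things now and then, are a little off and sometimes report something else, mostly with a low value. They report only what shows in the picture. A call takes as long as a camera call.
- finder.spot_in(camera, query): "position" ([x, y, z] in m, in world coordinates, good to about 4 mm: the middle of the surface that is visible of it).
- finder.trace(camera, query): "pixels" (400x640 bool, what is visible of it).
The state is a dict: "clock": time; "q": joint angles; "qvel": joint speeds; "tau": joint torques, N m; "position": TCP position; "eef_rot": TCP orientation; "wrist_force": force on the tool from outside, world axes, zero at the start; "ft_torque": the same for the moment, N m; "width": finger opening in m.
Only numpy, scipy, OpenCV 4.12 (cv2) and the standard library are available. Lean on these libraries where they do the work, as an engineer would, in place of code of your own. Each camera call takes 0.05 s, during which the arm holds its last target.

## Task

Push the carriage with the outlet pipe fully home so that the ears of its open hose clip stand between the jaws of the mounted pliers. Then press the pliers' free handle closed until the hose clip snaps shut, without leaning hard on it and without touching the hose clip itself, and let the handle spring open again. Finally push the retaining clip sideways into the pipe's groove until it seats, keeping the carriage home and leaving everything else on the counter where it is.

Things in the scene. Friction and masses are not known exactly. Their poses are not given: they have to be found in the camera images.
- jig: aluminium base plate 180 x 440 x 8 mm fixed to the counter; origin under the carriage's home place, on the counter surface; the plate spans -90 to 90 mm in x, -215 to 225 in y. +y (long side) is the way the carriage slides home, +x the way the pliers' free handle is pushed. Nothing on the jig is higher than 95 mm.
- rail_mid (a point): middle of the top of the steel rail (24 mm wide, top 14 mm high) that lies along jig y from -195 to 30 mm
- pivot (a point): pivot pin of the pliers, at jig x 0, y 65 mm, 62 mm high. The pliers lie flat, 45 to 63 mm high, jaws pointing to jig -y and handles to +y; the +x side handle is clamped to the base and never moves, the -x side handle is free.
- carriage (a joint): position of the carriage on the rail, m: 0 = far end, 0.10 = home against the stop; moves along jig +y, about 3 N of friction, stays where it is left. The carriage is a grey block 56 x 75 mm with the upright steel outlet pipe (22 mm diameter, top 91 mm high) that stands over the jig origin when home.
- plate_push (a point): centre of the rear (-y side) face of the steel push plate at the carriage's rear: plate 44 wide (x), 5 thick, its top edge 62 mm and this point 48 mm above the counter; 55 mm behind the pipe's axis; push it along jig +y.
- pliers_angle (a joint): closing angle of the pliers, rad: 0 = open (a spring brings it back), about 0.34 when the jaw has closed the hose clip, 0.42 stop. Its far (+x side) jaw closes towards -x when the handle is pushed to +x.
- handle_push (a point): point on the outer (-x side) face of the free black pliers handle, 105 mm from the pivot and 30 mm from the handle's end, 54 mm above the counter; handle 14 wide, 18 tall (45 to 63 mm high). Push towards jig +x: it travels about 36 mm and needs about 5 to 10 N; the resistance drops when the hose clip snaps.
- pliers_arm: moving half of the pliers with the free black-gripped handle (grip 95 mm long); origin on the pivot at the counter's level; do not press it with more than about 45 N (ten are enough)
- clip_angle (a joint): closing angle of the hinged half of the hose clip, rad: 0 = open, 0.30 = snapped shut. It springs back open when pressed less than 0.2, beyond that it snaps shut and stays.
- clip_half: hinged half of the black plastic hose clip around the pipe, with its ear, 46 to 62 mm high; origin on the clip's hinge line behind (-y side of) the pipe, at the counter's level. The ears point to jig +y and reach 30 mm ahead of the pipe's axis.
- ear_tip (a point): upper outer end of the hinged clip ear; moves 14 mm towards jig -x as the clip closes.
- retaining_clip (a joint): travel of the retaining clip along jig +y, m: 0 = unseated behind the groove, 0.016 = seated. Peak force about 8 to 9 N; it snaps in by itself beyond about 0.011 and then stays.
- tab_push (a point): centre of the rear (-y side) face of the upright tab (18 wide, 73 to 95 mm high) at the rear of the flat open dark-steel retaining clip; this point is 87 mm above the counter. Push along jig +y with the fingertips above the fixed steel ledge (top 72.5 mm) under the clip. Unseated it is 37 mm behind the pipe's axis, 18 mm ahead of the push plate's rear face (top 62 mm).
- nut: brass disc nut 28 mm diameter, 12 high, lying loose on the base plate; leave it alone
- washer: steel washer 34 mm diameter, 6 high, lying loose on the base plate; leave it alone
- tub_a: white noodle tub, 98 mm diameter, 91 high; leave it alone
- tub_b: white noodle tub, 98 mm diameter, 91 high; leave it alone
- sauce: brown sauce bottle, 56 mm diameter, 150 high; leave it alone
- driver: black-handled screwdriver lying on the counter; leave it alone
- beaker: metal cup, 72 mm diameter, 80 high; leave it alone

How it is judged:
On the way, in this order (a step that is already met when the one before it is completed fails the run):
1. the carriage is home at its stop, the hose clip still open (value of joint carriage above 0.096 m and value of joint clip_angle below 0.1 rad), for 0.2 s.
2. the hose clip has snapped shut in the pliers, carriage home (value of joint clip_angle above 0.275 rad and value of joint carriage above 0.094 m), for 0.2 s.
3. the pliers have sprung open again and the retaining clip is seated in the groove (value of joint retaining_clip above 0.0145 m and value of joint clip_angle above 0.275 rad and value of joint pliers_angle below 0.06 rad), for 0.2 s.
At the end, for the whole second after the job is handed in: Carriage within 6 mm of its stop, hose clip snapped shut (within 0.025 rad of 0.30), retaining clip within 1.5 mm of its seat, pliers sprung open (under 0.06 rad) (all of step 3 and value of joint carriage above 0.094 m); the robot touches nothing.
It fails at once if the pliers handle is pressed harder than 45 N (contact force between the fingers and pliers_arm above 45 N).
It fails at once if the hinged half of the hose clip is pressed by the robot's fingers (contact force between the fingers and clip_half above 2 N).
It fails at once if a loose thing on the jig or the counter is moved by more than 40 mm (distance of any of nut, washer, tub_a, tub_b, sauce, driver, beaker from where it was at the start of the episode above 0.04 m).
It also fails if it takes over 64 s, if anything falls off the work surface, if the arm or the gripper's body presses on something with over 40 N, if the wrist force passes 120 N, or if a joint passes its speed limit or range.

## Working session

There is one attempt and no reset: what is moved stays moved. The work goes in short steps, Python scripts to look and compute and a shell command to move; the robot and the scene stay as the last step left them, time stands still between calls to the robot, and variables do not carry over. Pictures are saved under pics/ and viewed, and the job is handed in when it is done.

```bash
ls; mkdir -p pics; cat > h.py <<'E'
import numpy as np, cv2
from rig import ctrl, read_camera, get_calibration, finder
def proj(cam,P):
    c=get_calibration(cam);R=np.array(c["rotation"]);
    if R.shape!=(3,3):
        from scipy.spatial.transform import Rotation as Ro
        R=Ro.from_quat([R[1],R[2],R[3],R[0]]).as_matrix()
    p=(np.atleast_2d(P)-np.array(c["position"]))@R
    return np.c_[c["cx"]+c["fx"]*p[:,0]/-p[:,2], c["cy"]+c["fy"]*(-p[:,1])/-p[:,2]]
def back(cam,uv,z):
    c=get_calibration(cam);R=np.array(c["rotation"])
    if R.shape!=(3,3):
        from scipy.spatial.transform import Rotation as Ro
        R=Ro.from_quat([R[1],R[2],R[3],R[0]]).as_matrix()
    d=R@np.array([(uv[0]-c["cx"])/c["fx"],-(uv[1]-c["cy"])/c["fy"],-1.])
    o=np.array(c["position"]);return o+d*(z-o[2])/d[2]
E
python3 - <<'E'
from h import *
for n in("top","side"):
    im=read_camera(n);cv2.imwrite(f"pics/{n}0.png",im[:,:,::-1]);print(get_calibration(n))
    for q in["jig","rail_mid","pivot","plate_push","handle_push","tab_push","ear_tip","carriage","nut","washer"]:
        r=finder.spot_in(n,q);print(n,q,[(np.round(a["position"],4).tolist(),round(a["confidence"],2)) for a in r[:2]])
print(ctrl.observe())
E
```

```text
pics
{'fx': 471.79608220451996, 'fy': 471.79608220451996, 'cx': 314.7971083475978, 'cy': 199.19053133713825, 'position': array([ 0.23252728, -0.0181185 ,  1.55748352]), 'rotation': array([-0.70297339, -0.06449373,  0.05776483,  0.70592648])}
top jig [([0.5673, 0.0613, 0.0118], 0.75), ([0.5884, 0.4327, 0.0959], 0.67)]
top rail_mid []
top pivot [([0.5649, 0.061, 0.0014], 0.86)]
top plate_push [([0.5469, -0.017, 0.0361], 0.62)]
top handle_push [([0.576, 0.1575, 0.066], 0.63), ([0.5492, -0.0196, 0.0329], 0.52)]
top tab_push [([0.5491, -0.03, 0.0794], 0.51)]
top ear_tip [([0.567, 0.0603, 0.007], 0.22)]
top carriage [([0.5451, -0.0209, 0.0365], 0.55)]
top nut []
top washer []
{'fx': 447.65667774705645, 'fy': 447.65667774705645, 'cx': 327.86259117549395, 'cy': 196.57290594328896, 'position': array([0.14724536, 0.72226753, 1.02816509]), 'rotation': array([-0.18686904, -0.07487871,  0.32894985,  0.92264031])}
side jig [([0.5665, 0.0995, 0.0112], 0.55), ([0.4479, 0.4349, 0.0964], 0.2)]
side rail_mid [([0.5637, 0.1007, 0.0099], 0.84)]
side pivot [([0.5656, 0.0967, 0.0108], 0.78)]
side plate_pus
[... 287 characters left out ...]
 -0.0121, 0.0194], 0.57)]
side washer []
{'clock': 1.1, 'q': array([-1.28679565e+00,  1.16001869e-01,  1.44155570e+00,  4.34949694e-06,
        1.58401373e+00, -3.78153313e-02]), 'qvel': array([ 0.00059719,  0.00055576,  0.00090502, -0.00088911,  0.00024644,
       -0.00027948]), 'tau': array([ 8.30658882e-04, -7.31739879e+01, -6.32650065e+01,  7.04827539e-05,
        6.11926953e-04, -1.10360088e-04]), 'position': array([ 0.21348348, -0.64036995,  0.2393294 ]), 'eef_rot': array([1.03302225e-05, 9.87082211e-01, 1.60214573e-01, 3.46917315e-06]), 'wrist_force': array([0.61471604, 0.95396004, 1.56384184]), 'ft_torque': array([-0.00052977,  0.00313949,  0.00919475]), 'width': 0.08540893304849102}
```

View pics/top0.png

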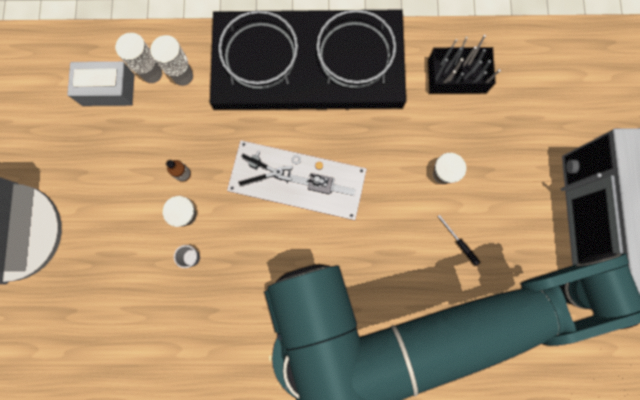

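View pics/side0.png

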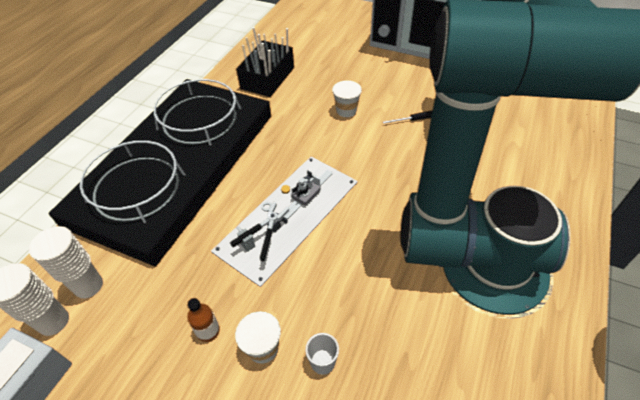

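```bash
python3 - <<'E'
import cv2
im=cv2.imread("pics/top0.png");cv2.imwrite("pics/top0c.png",cv2.resize(im[120:320,250:420],None,fx=3,fy=3,interpolation=cv2.INTER_CUBIC)[:600,:800])
im=cv2.imread("pics/side0.png");cv2.imwrite("pics/side0c.png",cv2.resize(im[100:300,150:416],None,fx=3,fy=3,interpolation=cv2.INTER_CUBIC)[:600,:800])
E
```

```text
(no output)
```

View pics/top0c.png

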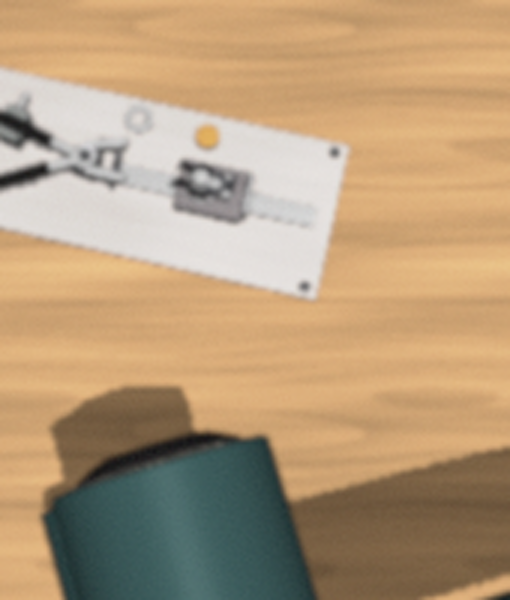

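View pics/side0c.png

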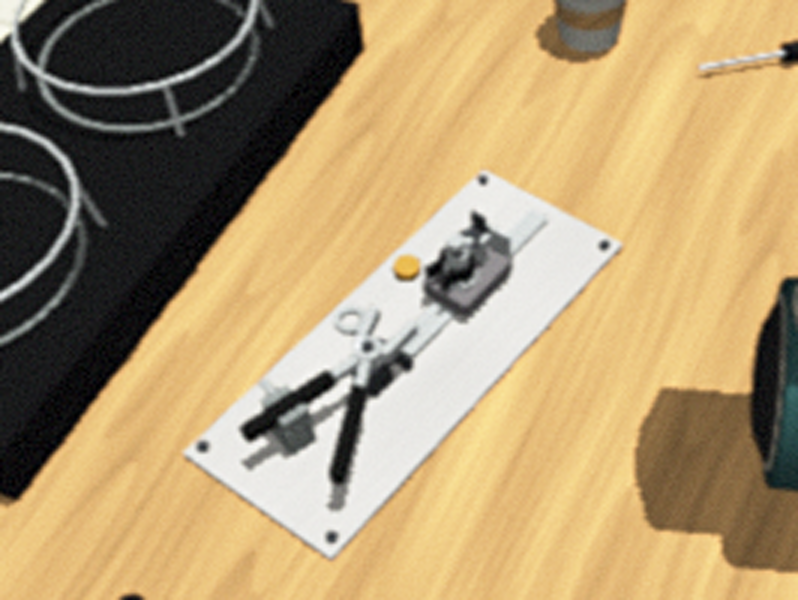

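The jig's white plate shows in both views: in the top picture it spans columns 228–366 and rows 140–218, with the free handle at about (252,180) and the carriage at about (320,183). I'll fit the known plate outline to both views.

```bash
cat > fit.py <<'E'
from h import *
from scipy.optimize import least_squares
def contour(n,im,box):
    hsv=cv2.cvtColor(im,cv2.COLOR_RGB2HSV); x0,y0,x1,y1=box
    m=((hsv[:,:,1]<50)&(hsv[:,:,2]>170)).astype(np.uint8); mm=np.zeros_like(m); mm[y0:y1,x0:x1]=m[y0:y1,x0:x1]
    mm=cv2.morphologyEx(mm,cv2.MORPH_OPEN,np.ones((2,2)))
    cs,_=cv2.findContours(mm,cv2.RETR_EXTERNAL,cv2.CHAIN_APPROX_NONE);c=max(cs,key=cv2.contourArea)
    r=cv2.minAreaRect(c);return cv2.boxPoints(r),c[:,0,:].astype(float),c
C=np.array([[-90,-215],[90,-215],[90,225],[-90,225]])/1000
def corners(p):
    c,s=np.cos(p[2]),np.sin(p[2]);R=np.array([[c,-s],[s,c]])
    return np.c_[C@R.T+p[:2],np.full(4,.008)]
def quad(n):
    im=read_camera(n)
    box={"top":(215,130,380,230),"side":(200,145,370,295)}[n]
    b,c,cc=contour(n,im,box)
    hull=cv2.convexHull(cc)[:,0,:].astype(float);return hull
def res(p,H):
    out=[]
    for n,h in H.items():
        q=proj(n,corners(p))
        # signed distance of dense hull pts to nearest edge
        d=[]
        for i in range(4):
            a,b=q[i],q[(i+1)%4];t=(b-a)/np.linalg.norm(b-a);nn=np.array([-t[1],t[0]]);d.append((h-a)@nn)
        d=np.array(d);i=np.abs(d).argmin(0);out.append(d[i,np.arange(len(h))])
    return np.concatenate(out)
def dense(h):
    h=np.vstack([h,h[:1]]);o=[]
    for a,b in zip(h[:-1],h[1:]):
        k=max(1,int(np.linalg.norm(b-a)));o+= [a+(b-a)*j/k for j in range(k)]
    return np.array(o)
if __name__=="__main__":
    H={n:dense(quad(n)) for n in("top","side")}
    for S in({"top":H["top"]},{"side":H["side"]},H):
        r=least_squares(res,[.567,.06,-.2],args=(S,),loss="soft_l1",f_scale=.7);print(list(S),r.x,np.sqrt(np.mean(r.fun**2)),r.cost)
    for n in H:
        im=cv2.imread(f"pics/{n}0.png");x0,y0=H[n].min(0).astype(int)-8
        im=cv2.resize(im,None,fx=4,fy=4,interpolation=cv2.INTER_CUBIC)
        q=proj(n,corners(r.x));cv2.polylines(im,[np.int32(q*4+2)],True,(0,0,255),1)
        cc,s=np.cos(r.x[2]),np.sin(r.x[2]);R=np.array([[cc,-s,0],[s,cc,0],[0,0,1]])
        for P in[[0,0,.014],[0,.065,.063],[0,-.1,.091],[0,-.155,.048],[0,-.137,.087],[0,-.195,.014]]:
            u=proj(n,R@np.array(P)+[r.x[0],r.x[1],0])[0];cv2.circle(im,tuple(np.int32(u*4+2)),3,(255,0,255),1)
        cv2.imwrite(f"pics/{n}fit.png",im[y0*4:y0*4+600,x0*4:x0*4+800])
E
python3 fit.py
```

```text
['top'] [ 0.56732867  0.04927125 -0.23178848] 0.21032795790865652 6.777943954146898
['side'] [ 0.56665071  0.05667184 -0.23546192] 0.18225294921264612 5.50482599372432
['top', 'side'] [ 0.56713441  0.05402499 -0.23265189] 0.6797079586453021 119.33825964677813
```

View pics/topfit.png

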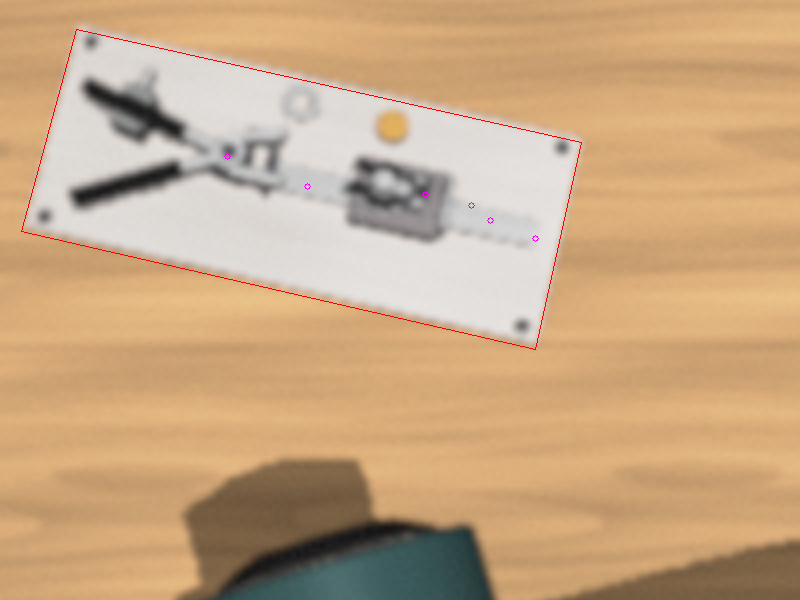

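View pics/sidefit.png

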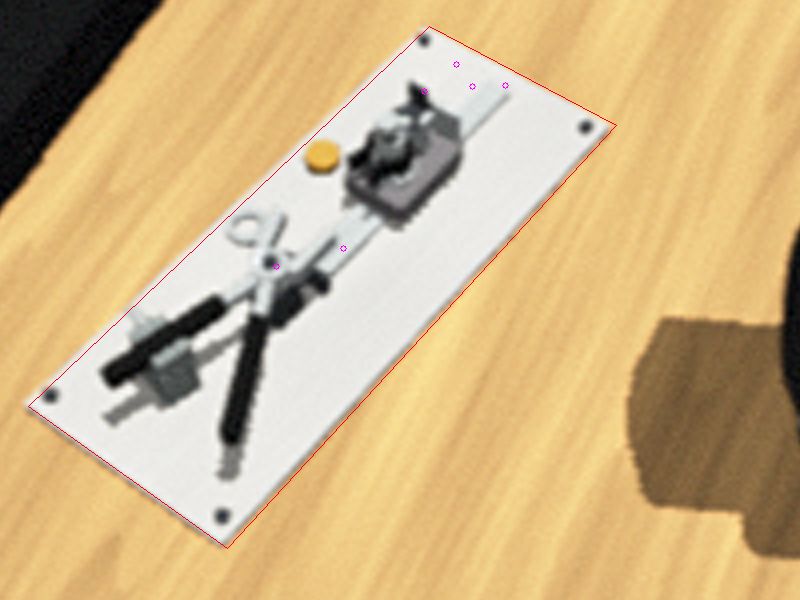

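```bash
cat > go.py <<'E'
import sys
from h import *
J=np.array([0.5671,0.0540,-0.2327])
def j2w(x,y,z):
    c,s=np.cos(J[2]),np.sin(J[2]);return np.array([J[0]+c*x-s*y,J[1]+s*x+c*y,z])
def w2j(p):
    c,s=np.cos(J[2]),np.sin(J[2]);d=p[:2]-J[:2];return np.array([c*d[0]+s*d[1],-s*d[0]+c*d[1],p[2]])
if __name__=="__main__":
    st=ctrl.observe();print("t",st["clock"],"jig",np.round(w2j(st["position"])*1000,1),"F",st["wrist_force"].round(1),"yaw x",2*np.arctan2(st["eef_rot"][2],st["eef_rot"][1]))
    c,s=np.cos(J[2]),np.sin(J[2]);F=st["wrist_force"];print("Fjig",round(c*F[0]+s*F[1],1),round(-s*F[0]+c*F[1],1))
    a=[float(v)/1000 for v in sys.argv[1:4]]
    if a:
        t=j2w(*a);print("target",t,"delta units",((t-st["position"])/.04).round(3))
    print("unit jigx",np.round([c,s],4),"unit jigy",np.round([-s,c],4))
E
python3 go.py 0 -170 130
```

```text
t 1.2 jig [-184.  -757.2  239.3] F [0.3 1.  1.2] yaw x 0.32182336496702746
Fjig 0.1 1.0
target [ 0.52789705 -0.11141804  0.13      ] delta units [ 7.861 13.224 -2.733]
unit jigx [ 0.973  -0.2306] unit jigy [0.2306 0.973 ]
```

```bash
python3 -m jog '[[[0.52,0.88,0,0,0,-0.0441,0],[0.52,0.88,0,0,0,-0.0441,0],[0.52,0.88,0,0,0,-0.0441,0],[0.52,0.88,0,0,0,-0.0441,0],[0.52,0.88,0,0,0,0,0],[0.52,0.88,0,0,0,0,0],[0.52,0.88,0,0,0,0,0],[0.52,0.88,0,0,0,0,0],[0.52,0.88,0,0,0,0,0],[0.52,0.88,0,0,0,0,0],[0.52,0.88,0,0,0,0,0],[0.52,0.88,0,0,0,0,0],[0.52,0.88,-0.5,0,0,0,0],[0.52,0.88,-0.8,0,0,0,0],[0.52,0.88,-0.8,0,0,0,0],[0,0,-0.5,0,0,0,0],[0,0,0,0,0,0,0],[0,0,0,0,0,0,0]]]' 20; python3 go.py 0 -170 50; python3 - <<'E'
from h import *
for n in("top","side"):
    im=read_camera(n);b=(120,250) if n=="top" else (100,180)
    cv2.imwrite(f"pics/{n}1.png",cv2.resize(im[b[0]:b[0]+200,b[1]:b[1]+260,::-1],None,fx=3,fy=3,interpolation=cv2.INTER_CUBIC))
E
```

```text
clock: 3.0
position: [0.524, -0.1153, 0.1384]
eef_rot: [0.0, 0.993, -0.116, 0.0]
wrist_force: [-0.6, 0.0, 0.2]
width: -0.0003
t 3.0 jig [  -3.  -174.6  138.4] F [-0.6  0.   0.2] yaw x -0.2324621676277841
Fjig -0.6 -0.1
target [ 0.52789705 -0.11141804  0.05      ] delta units [ 0.099  0.096 -2.21 ]
unit jigx [ 0.973  -0.2306] unit jigy [0.2306 0.973 ]
```

View pics/top1.png

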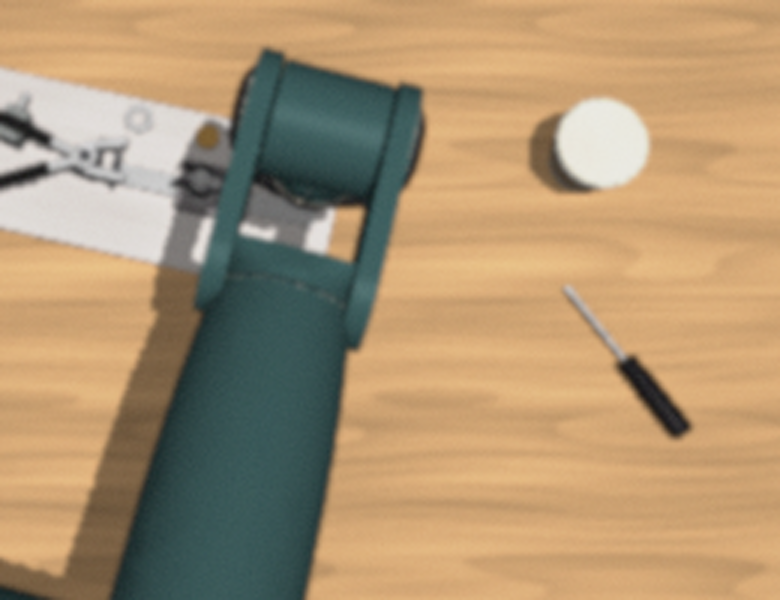

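View pics/side1.png

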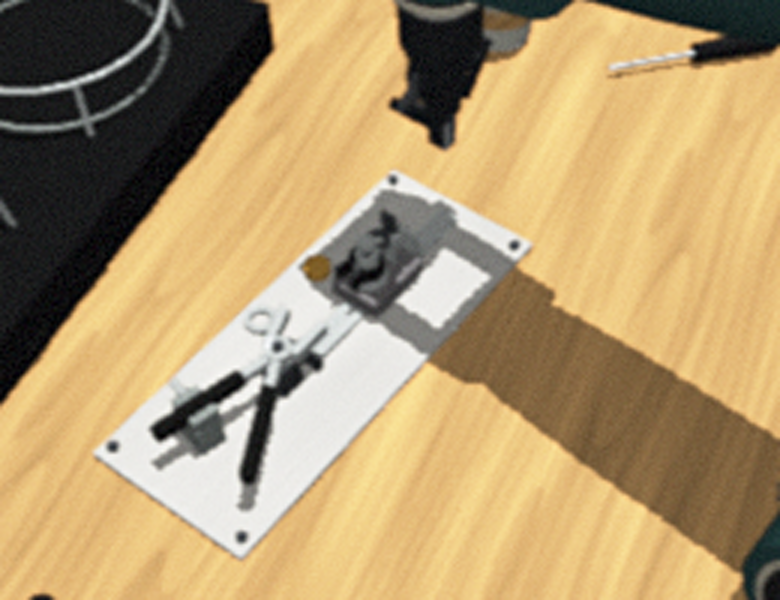

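The side view shows the shut fingertips at about pixel (328,148), hanging behind the carriage. I'll check that against the side camera's calibration.

```bash
python3 - <<'E'
from go import *
p=ctrl.observe()["position"]
im=cv2.imread("pics/side1.png");
for dx in(-.011,.011):
  for dy in(-.0145,.0145):
    P=w2j(p);u=proj("side",j2w(P[0]+dx,P[1]+dy,p[2]-.008))[0];print(u);cv2.circle(im,tuple(np.int32((u-[180,100])*3+1)),3,(0,0,255),1)
# carriage box at s guess outlines: plate corners
for s in (.02,.025,.03):
  y=s-.155
  q=[proj("side",j2w(x,y,z))[0] for x,z in((-.022,.034),(.022,.034),(.022,.062),(-.022,.062))]
  cv2.polylines(im,[np.int32((np.array(q)-[180,100])*3+1)],True,(0,int(s*5000),255),1)
  cv2.circle(im,tuple(np.int32((proj("side",j2w(0,s-.1,.091))[0]-[180,100])*3+1)),12,(0,int(s*5000),255),1)
cv2.imwrite("pics/side1b.png",im[90:390,200:600].repeat(2,0).repeat(2,1))
E
```

```text
[333.0740034  146.10107001]
[327.02287012 151.94784915]
[326.89663582 142.97733376]
[320.81522991 148.74915651]
```

View pics/side1b.png

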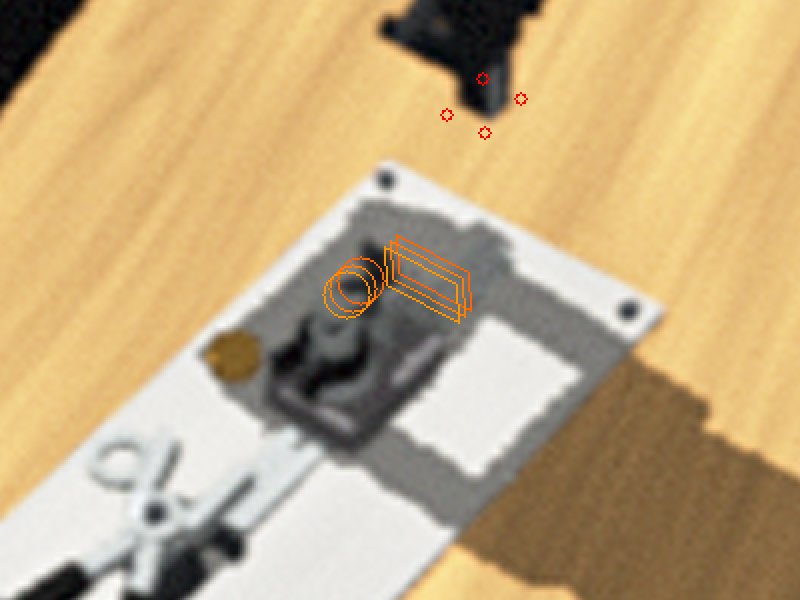

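```bash
python3 -m jog '[[[0.1,0.1,-0.7,0,0,0,0],[0,0,-0.8,0,0,0,0],[0,0,-0.7,0,0,0,0],[0,0,0,0,0,0,0],[0.09,0.39,0,0,0,0,0],[0.09,0.39,0,0,0,0,0],[0.09,0.39,0,0,0,0,0],[0,0,0,0,0,0,0]]]'; python3 go.py 0 -110 50
```

```text
clock: 3.9
position: [0.5397, -0.0621, 0.051]
eef_rot: [-0.0, 0.993, -0.115, 0.001]
wrist_force: [0.1, -0.2, 0.8]
width: 0.0002
t 3.9 jig [ 1.000e-01 -1.193e+02  5.100e+01] F [ 0.1 -0.2  0.8] yaw x -0.23034920993559296
Fjig 0.2 -0.2
target [ 0.54173339 -0.0530352   0.05      ] delta units [ 0.051  0.227 -0.024]
unit jigx [ 0.973  -0.2306] unit jigy [0.2306 0.973 ]
```

```bash
python3 -m jog '[[[0.035,0.146,0,0,0,0,0],[0.035,0.146,0,0,0,0,0],[0.035,0.146,0,0,0,0,0],[0.035,0.146,0,0,0,0,0],[0.035,0.146,0,0,0,0,0]]]'; python3 go.py 0 -80 50
python3 - <<'E'
from h import *
for n in("side",):
    im=read_camera(n);b=(100,180)
    cv2.imwrite(f"pics/{n}2.png",cv2.resize(im[b[0]:b[0]+200,b[1]:b[1]+260,::-1],None,fx=3,fy=3,interpolation=cv2.INTER_CUBIC))
E
```

```text
clock: 4.4
position: [0.546, -0.0347, 0.05]
eef_rot: [0.0, 0.993, -0.116, 0.0]
wrist_force: [-1.5, -2.9, 5.6]
width: -0.0002
t 4.4 jig [ -0.  -91.2  50. ] F [-1.5 -2.9  5.6] yaw x -0.23271542382767207
Fjig -0.8 -3.2
target [ 0.54865155 -0.02384378  0.05      ] delta units [ 0.066  0.273 -0.001]
unit jigx [ 0.973  -0.2306] unit jigy [0.2306 0.973 ]
```

View pics/side2.png

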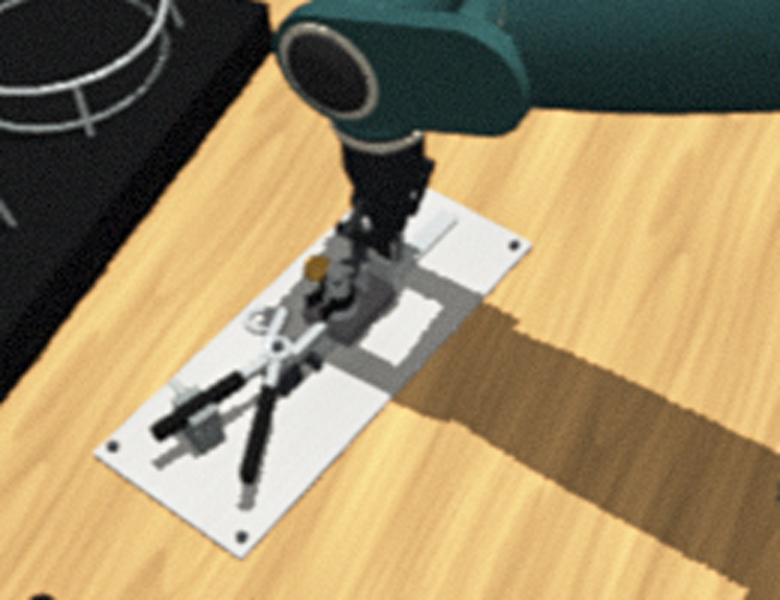

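The fingers are on the push plate with about 3 N of friction, and the carriage is moving. I'll keep pushing in small steps until it reaches the stop.

```bash
python3 -m jog '[[[0.023,0.097,0,0,0,0,0],[0.023,0.097,0,0,0,0,0],[0.023,0.097,0,0,0,0,0],[0.023,0.097,0,0,0,0,0]]]'; python3 go.py; python3 -m jog '[[[0.012,0.049,0,0,0,0,0],[0.012,0.049,0,0,0,0,0]]]';python3 go.py
```

```text
clock: 4.85
position: [0.5495, -0.0192, 0.0497]
eef_rot: [-0.0, 0.993, -0.116, 0.0]
wrist_force: [-0.7, -2.0, 3.3]
width: 0.0001
t 4.85 jig [ -0.3 -75.3  49.7] F [-0.7 -2.   3.3] yaw x -0.23254342337409223
Fjig -0.2 -2.1
unit jigx [ 0.973  -0.2306] unit jigy [0.2306 0.973 ]
clock: 5.05
position: [0.5504, -0.0153, 0.0497]
eef_rot: [0.0, 0.993, -0.116, 0.0]
wrist_force: [-0.5, -2.8, 3.1]
width: 0.0001
t 5.05 jig [ -0.2 -71.3  49.7] F [-0.5 -2.8  3.1] yaw x -0.23228035483644385
Fjig 0.2 -2.8
unit jigx [ 0.973  -0.2306] unit jigy [0.2306 0.973 ]
```

```bash
python3 -m jog '[[[0.012,0.049,0,0,0,0,0]]]'; python3 -m jog '[[[0.012,0.049,0,0,0,0,0]]]'; python3 go.py;python3 -m jog '[[[0.012,0.049,0,0,0,0,0]]]';python3 go.py
```

```text
clock: 5.15
position: [0.5509, -0.0137, 0.0498]
eef_rot: [0.0, 0.993, -0.116, 0.0]
wrist_force: [-2.3, -11.1, 6.7]
width: -0.0001
clock: 5.25
position: [0.5512, -0.0126, 0.0499]
eef_rot: [0.001, 0.993, -0.116, -0.0]
wrist_force: [-5.4, -20.7, 8.8]
width: -0.0001
t 5.25 jig [ -0.1 -68.4  49.9] F [ -5.4 -20.7   8.8] yaw x -0.2326872186676048
Fjig -0.5 -21.4
unit jigx [ 0.973  -0.2306] unit jigy [0.2306 0.973 ]
clock: 5.35
position: [0.5515, -0.0118, 0.05]
eef_rot: [0.002, 0.993, -0.116, -0.0]
wrist_force: [-12.3, -38.8, 12.8]
width: 0.0001
t 5.35 jig [ -0.  -67.7  50. ] F [-12.3 -38.8  12.8] yaw x -0.2329725403065983
Fjig -3.0 -40.5
unit jigx [ 0.973  -0.2306] unit jigy [0.2306 0.973 ]
```

The force jumped to 40 N without further travel. The tool stopped at jig y −68 mm, and −69.5 was expected, so the carriage is at its stop. I'll back off, rise and look.

```bash
python3 -m jog '[[[0,0,0,0,0,0,0],[-0.03,-0.12,0,0,0,0,0],[-0.09,-0.39,0,0,0,0,0],[-0.12,-0.49,0.5,0,0,0,0],[0,0,0.8,0,0,0,0],[-0.6,-0.3,0.8,0,0,0,0],[-0.8,-0.2,0.4,0,0,0,0],[-0.9,0,0,0,0,0,0],[-0.9,0,0,0,0,0,0],[0,0,0,0,0,0,0]]]'; python3 go.py; python3 - <<'E'
from h import *
for n in("top","side"):
    im=read_camera(n);b=(120,220) if n=="top" else (100,180);cv2.imwrite(f"pics/{n}3r.png",im[:,:,::-1])
    cv2.imwrite(f"pics/{n}3.png",cv2.resize(im[b[0]:b[0]+150,b[1]:b[1]+200,::-1],None,fx=4,fy=4,interpolation=cv2.INTER_CUBIC))
    print([(np.round(a["position"],4).tolist(),round(a["confidence"],2)) for a in finder.spot_in(n,"handle_push")])
E
```

```text
clock: 6.35
position: [0.4115, -0.07, 0.1498]
eef_rot: [-0.0, 0.993, -0.116, 0.0]
wrist_force: [0.6, 0.5, -0.4]
width: 0.0002
t 6.35 jig [-122.8 -156.5  149.8] F [ 0.6  0.5 -0.4] yaw x -0.23297064997994824
Fjig 0.4 0.6
unit jigx [ 0.973  -0.2306] unit jigy [0.2306 0.973 ]
[([0.5721, 0.157, 0.0631], 0.72)]
[([0.5752, 0.1682, 0.0621], 0.83)]
```

View pics/top3.png

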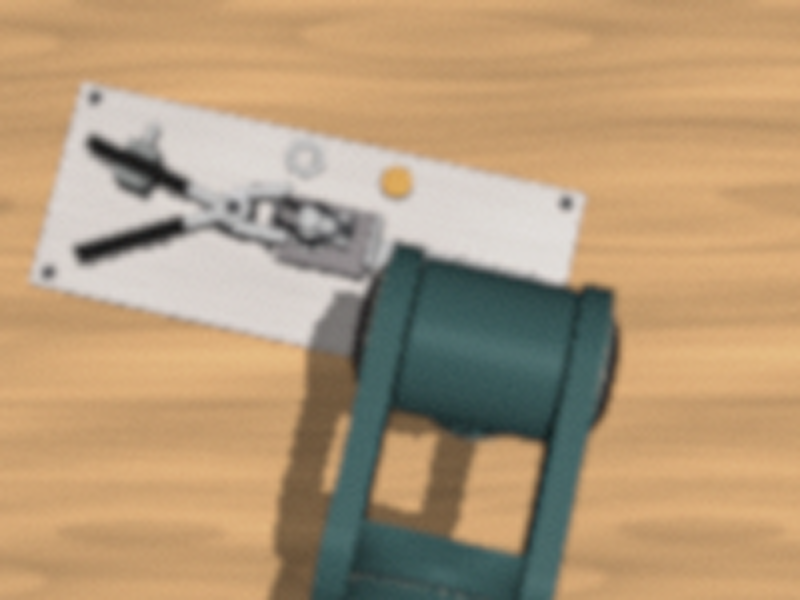

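View pics/side3.png

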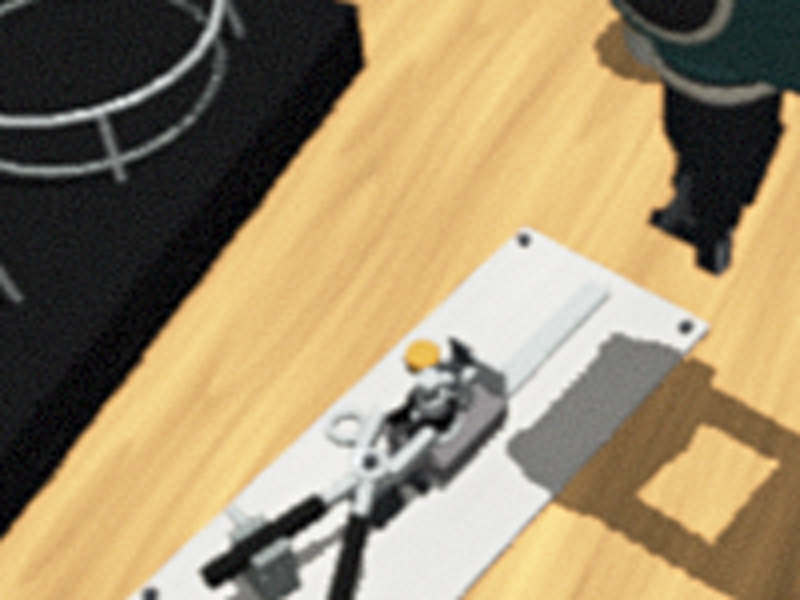

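The carriage is home in both views, with the clip ears between the jaws. In the top crop the free handle's grip runs from (183,226) to (80,255). I'll work out where it lies in jig coordinates.

```bash
python3 - <<'E'
from go import *
for u in((183,226),(80,255),(231,207),(92,145),(187,187)):
    print(u,(w2j(back("top",np.array(u)/4+[220,120],.063))*1000).round(1))
# side: free handle via original picture side0c crop(150,100)x3
for u in((362,392),(340,478),(367,346),(250,432),(330,380)):
    print("side",u,(w2j(back("side",np.array(u)/3+[150,100],.063))*1000).round(1))
E
python3 go.py -95 165 150
```

```text
(183, 226) [-20.9  98.5  63. ]
(80, 255) [-63. 174.  63.]
(231, 207) [ 3.2 64.4 63. ]
(92, 145) [ 28.1 187.8  63. ]
(187, 187) [ 11.4 103.3  63. ]
side (362, 392) [-25.4 106.2  63. ]
side (340, 478) [-68.4 183.2  63. ]
side (367, 346) [ 4.4 65.3 63. ]
side (250, 432) [ 25.1 194.4  63. ]
side (330, 380) [  6.2 113.1  63. ]
t 6.55 jig [-119.7 -155.7  149.6] F [-0.7 -0.2  0.4] yaw x -0.2324184790121329
Fjig -0.6 -0.4
target [0.51271043 0.23646034 0.15      ] delta units [2.451 7.658 0.01 ]
unit jigx [ 0.973  -0.2306] unit jigy [0.2306 0.973 ]
```

```bash
python3 go.py -92 143 54
```

```text
t 6.55 jig [-119.7 -155.7  149.6] F [-0.7 -0.2  0.4] yaw x -0.2324184790121329
Fjig -0.6 -0.4
target [0.51055625 0.21436148 0.054     ] delta units [ 2.397  7.105 -2.39 ]
unit jigx [ 0.973  -0.2306] unit jigy [0.2306 0.973 ]
```

```bash
python3 -m jog '[[[0.24,0.71,0,0,0,0.036,0],[0.24,0.71,0,0,0,0.036,0],[0.24,0.71,0,0,0,0.036,0],[0.24,0.71,0,0,0,0,0],[0.24,0.71,0,0,0,0,0],[0.24,0.71,0,0,0,0,0],[0.24,0.71,0,0,0,0,0],[0.24,0.71,0,0,0,0,0],[0.24,0.71,-0.2,0,0,0,0],[0.24,0.71,-0.4,0,0,0,0],[0,0,-0.8,0,0,0,0],[0,0,-0.7,0,0,0,0],[0,0,-0.29,0,0,0,0],[0,0,0,0,0,0,0],[0,0,0,0,0,0,0]]]'; python3 go.py -75 148 54; python3 - <<'E'
from h import *
for n in("top","side"):
    im=read_camera(n);b=(120,180) if n=="top" else (140,130);cv2.imwrite(f"pics/{n}4r.png",im[:,:,::-1])
    cv2.imwrite(f"pics/{n}4.png",cv2.resize(im[b[0]:b[0]+150,b[1]:b[1]+200,::-1],None,fx=4,fy=4,interpolation=cv2.INTER_CUBIC))
E
```

```text
clock: 8.05
position: [0.5109, 0.2145, 0.055]
eef_rot: [-0.0, 0.999, 0.053, 0.0]
wrist_force: [-0.3, 0.6, 1.0]
width: -0.0001
t 8.05 jig [-91.7 143.2  55. ] F [-0.3  0.6  1. ] yaw x 0.10680520195401481
Fjig -0.5 0.5
target [0.52825108 0.21530642 0.054     ] delta units [ 0.435  0.02  -0.024]
unit jigx [ 0.973  -0.2306] unit jigy [0.2306 0.973 ]
```

View pics/side4.png

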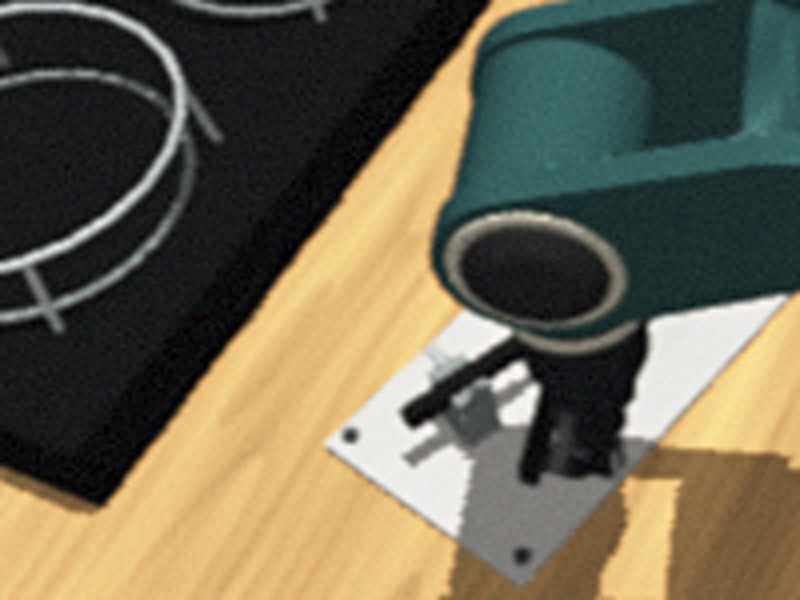

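The shut fingertips stand at about (590,465) in the crop, beside the free handle at (530,470). Next I'll push towards the handle and watch the force.

```bash
python3 -m jog '[[[0.12,0.02,0,0,0,0,0],[0.12,0.02,0,0,0,0,0],[0.12,0.02,0,0,0,0,0]]]'; python3 go.py; python3 -m jog '[[[0.1,0.017,0,0,0,0,0],[0.1,0.017,0,0,0,0,0]]]'; python3 go.py;  python3 -m jog '[[[0.1,0.017,0,0,0,0,0],[0.1,0.017,0,0,0,0,0]]]'; python3 go.py
```

```text
clock: 8.45
position: [0.5253, 0.2169, 0.0546]
eef_rot: [-0.0, 0.999, 0.053, 0.0]
wrist_force: [0.3, 0.8, -0.7]
width: -0.0001
t 8.45 jig [-78.2 148.9  54.6] F [ 0.3  0.8 -0.7] yaw x 0.10685547312656526
Fjig 0.1 0.8
unit jigx [ 0.973  -0.2306] unit jigy [0.2306 0.973 ]
clock: 8.65
position: [0.533, 0.2182, 0.0541]
eef_rot: [0.0, 0.999, 0.053, -0.0]
wrist_force: [0.6, -0.7, 0.7]
width: -0.0
t 8.65 jig [-71.  151.9  54.1] F [ 0.6 -0.7  0.7] yaw x 0.10687414027064801
Fjig 0.8 -0.5
unit jigx [ 0.973  -0.2306] unit jigy [0.2306 0.973 ]
clock: 8.85
position: [0.5409, 0.2195, 0.054]
eef_rot: [0.0, 0.999, 0.053, -0.0]
wrist_force: [-0.6, 0.3, 0.4]
width: 0.0001
t 8.85 jig [-63.7 155.   54. ] F [-0.6  0.3  0.4] yaw x 0.10692860689244814
Fjig -0.6 0.2
unit jigx [ 0.973  -0.2306] unit jigy [0.2306 0.973 ]
```

```bash
python3 -m jog '[[[0.1,0.017,0,0,0,0,0]]]'; python3 -m jog '[[[0.1,0.017,0,0,0,0,0]]]'; python3 -m jog '[[[0.1,0.017,0,0,0,0,0]]]'; python3 go.py; python3 - <<'E'
from h import *
for n in("top","side"):
    im=read_camera(n);b=(120,180) if n=="top" else (140,130);cv2.imwrite(f"pics/{n}5r.png",im[:,:,::-1])
    cv2.imwrite(f"pics/{n}5.png",cv2.resize(im[b[0]:b[0]+150,b[1]:b[1]+200,::-1],None,fx=4,fy=4,interpolation=cv2.INTER_CUBIC))
E
```

```text
clock: 8.95
position: [0.5448, 0.2203, 0.054]
eef_rot: [-0.0, 0.999, 0.053, -0.0]
wrist_force: [-2.9, 1.8, 0.0]
width: -0.0004
clock: 9.05
position: [0.5486, 0.2211, 0.054]
eef_rot: [-0.0, 0.999, 0.053, -0.0]
wrist_force: [-5.5, 2.3, 1.8]
width: 0.0003
clock: 9.15
position: [0.5524, 0.2219, 0.0539]
eef_rot: [-0.0, 0.999, 0.054, -0.001]
wrist_force: [-9.2, 3.6, 3.3]
width: -0.0
t 9.15 jig [-53.1 160.   53.9] F [-9.2  3.6  3.3] yaw x 0.10708054227722388
Fjig -9.8 1.4
unit jigx [ 0.973  -0.2306] unit jigy [0.2306 0.973 ]
```

View pics/side5.png

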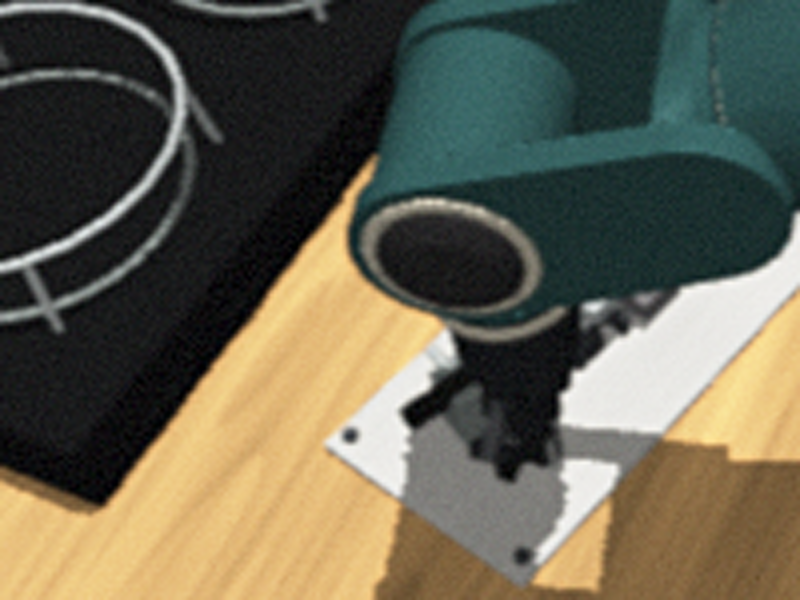

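```bash
for i in 1 ; do python3 -m jog '[[[0.1,0.017,0,0,0,0,0]]]'; python3 -m jog '[[[0.1,0.017,0,0,0,0,0]]]'; done; python3 go.py;python3 -m jog '[[[0.1,0.017,0,0,0,0,0]]]'; python3 go.py
```

```text
clock: 9.35
position: [0.5558, 0.2226, 0.054]
eef_rot: [-0.0, 0.999, 0.054, -0.001]
wrist_force: [-12.3, 3.7, 5.1]
width: -0.0
clock: 9.45
position: [0.5595, 0.2233, 0.0539]
eef_rot: [-0.0, 0.999, 0.054, -0.002]
wrist_force: [-19.1, 1.4, 8.7]
width: -0.0002
t 9.45 jig [-46.5 163.   53.9] F [-19.1   1.4   8.7] yaw x 0.1072608201325779
Fjig -18.9 -3.1
unit jigx [ 0.973  -0.2306] unit jigy [0.2306 0.973 ]
clock: 9.55
position: [0.5634, 0.2238, 0.0538]
eef_rot: [0.0, 0.999, 0.054, -0.002]
wrist_force: [-3.5, 0.7, -0.6]
width: -0.0001
t 9.55 jig [-42.7 164.4  53.8] F [-3.5  0.7 -0.6] yaw x 0.10719565876760608
Fjig -3.6 -0.1
unit jigx [ 0.973  -0.2306] unit jigy [0.2306 0.973 ]
```

```bash
python3 -m jog '[[[0.08,0.014,0,0,0,0,0]]]'; python3 -m jog '[[[0.08,0.014,0,0,0,0,0]]]';  python3 -m jog '[[[0.06,0.01,0,0,0,0,0]]]'; python3 go.py; python3 - <<'E'
from h import *
for n in("top","side"):
    im=read_camera(n);b=(120,180) if n=="top" else (120,180);cv2.imwrite(f"pics/{n}6r.png",im[:,:,::-1])
    cv2.imwrite(f"pics/{n}6.png",cv2.resize(im[b[0]:b[0]+150,b[1]:b[1]+200,::-1],None,fx=4,fy=4,interpolation=cv2.INTER_CUBIC))
E
```

```text
clock: 9.65
position: [0.5678, 0.2242, 0.0539]
eef_rot: [0.0, 0.999, 0.054, -0.0]
wrist_force: [-2.7, -0.4, -1.6]
width: 0.0001
clock: 9.75
position: [0.5712, 0.2246, 0.0538]
eef_rot: [0.0, 0.999, 0.053, -0.0]
wrist_force: [-1.9, -1.9, -1.0]
width: 0.0002
clock: 9.85
position: [0.5737, 0.2249, 0.0539]
eef_rot: [0.0, 0.999, 0.053, -0.0]
wrist_force: [-2.6, -1.5, -0.8]
width: 0.0004
t 9.85 jig [-33.  167.8  53.9] F [-2.6 -1.5 -0.8] yaw x 0.10680495848286063
Fjig -2.2 -2.1
unit jigx [ 0.973  -0.2306] unit jigy [0.2306 0.973 ]
```

View pics/side6.png

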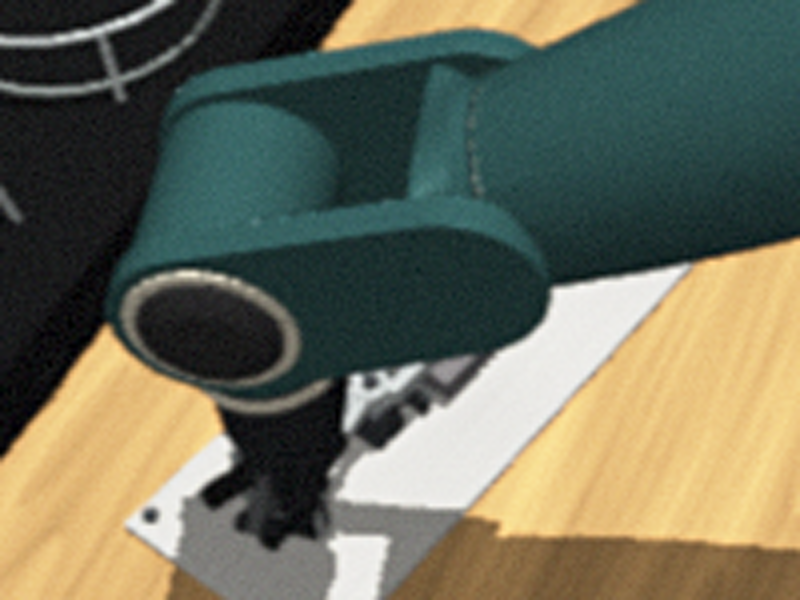

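View pics/top6.png

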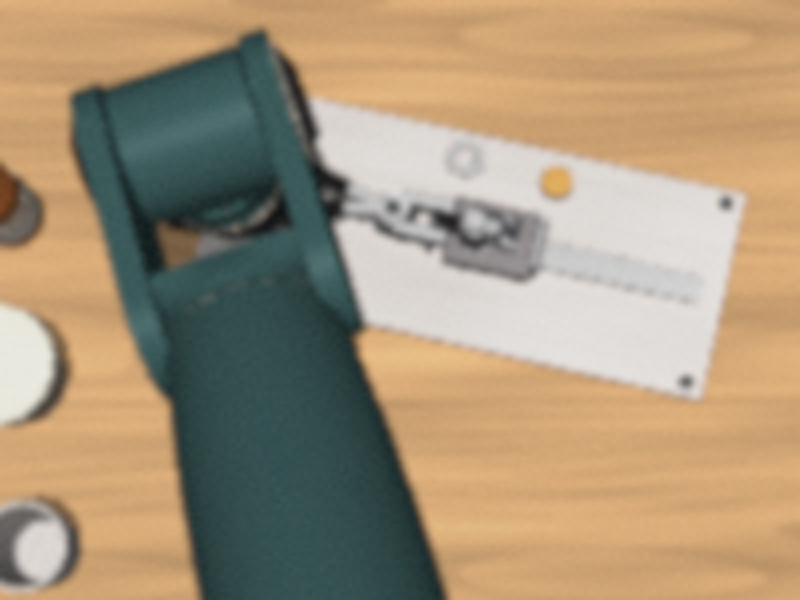

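The force peaked at 19 N and then dropped to about 3 N, so the clip seems to have snapped. In the top crop the ears at (440,215) now look closed. A couple of small extra steps will make sure the clip is shut.

```bash
python3 -m jog '[[[0.05,0.008,0,0,0,0,0]]]'; python3 -m jog '[[[0.05,0.008,0,0,0,0,0]]]'; python3 go.py
```

```text
clock: 10.05
position: [0.5754, 0.2253, 0.054]
eef_rot: [0.0, 0.999, 0.053, -0.0]
wrist_force: [-1.6, -1.2, -0.6]
width: 0.0
clock: 10.15
position: [0.5775, 0.2256, 0.0541]
eef_rot: [0.0, 0.999, 0.053, -0.0]
wrist_force: [-2.4, -1.6, -0.3]
width: 0.0001
t 10.15 jig [-29.5 169.4  54.1] F [-2.4 -1.6 -0.3] yaw x 0.10690589732128097
Fjig -1.9 -2.1
unit jigx [ 0.973  -0.2306] unit jigy [0.2306 0.973 ]
```

```bash
python3 -m jog '[[[0,0,0,0,0,0,0],[-0.2,-0.035,0,0,0,0,0],[-0.4,-0.07,0,0,0,0,0],[-0.5,-0.08,0,0,0,0,0],[-0.5,-0.08,0,0,0,0,0],[-0.5,-0.08,0,0,0,0,0],[-0.5,0,0.8,0,0,0,0],[-0.5,0,0.8,0,0,0,0],[-0.7,0,0.8,0,0,0,0],[-0.7,0,0,0,0,0,0],[0,0,0,0,0,0,0]]]'; python3 go.py;  python3 - <<'E'
from h import *
for n in("top","side"):
    im=read_camera(n);b=(120,220) if n=="top" else (120,200);cv2.imwrite(f"pics/{n}7r.png",im[:,:,::-1])
    cv2.imwrite(f"pics/{n}7.png",cv2.resize(im[b[0]:b[0]+150,b[1]:b[1]+200,::-1],None,fx=4,fy=4,interpolation=cv2.INTER_CUBIC))
E
```

```text
clock: 11.25
position: [0.3955, 0.2121, 0.1514]
eef_rot: [-0.001, 0.999, 0.054, 0.001]
wrist_force: [-0.4, 0.2, -0.7]
width: 0.0001
t 11.25 jig [-203.4  114.3  151.4] F [-0.4  0.2 -0.7] yaw x 0.10797424689627563
Fjig -0.4 0.1
unit jigx [ 0.973  -0.2306] unit jigy [0.2306 0.973 ]
```

View pics/side7.png

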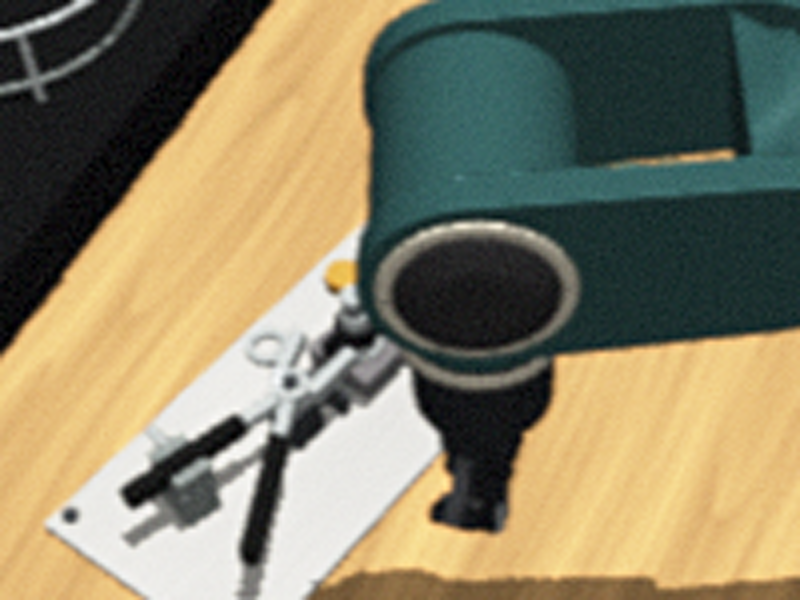

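View pics/top7.png

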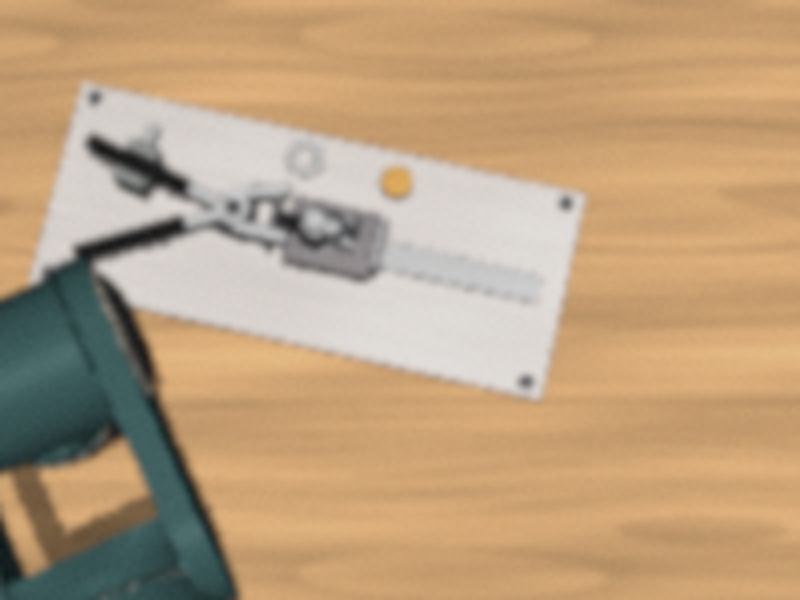

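The pliers have sprung open again, with the handle back at (80,250) in the top crop. The carriage may have shifted between the two top pictures, so I'll compare them closely, including the ears.

```bash
python3 - <<'E'
from go import *
a=cv2.imread("pics/top3r.png");b=cv2.imread("pics/top7r.png");o=[]
for i in (a,b): o.append(cv2.resize(i[155:200,260:325],None,fx=9,fy=9,interpolation=cv2.INTER_CUBIC)[:,:])
cv2.imwrite("pics/cmp.png",np.vstack(o)[:, :][:810].copy() if 0 else cv2.resize(np.vstack(o),(433,600)))
# block shift, lower portion
from numpy import *
for (x0,x1,y0,y1) in((286,316,178,192),(280,318,165,192)):
    A=cv2.cvtColor(a,6)[y0:y1,x0:x1].astype(float32);B=cv2.cvtColor(b,6)[y0:y1,x0:x1].astype(float32)
    print(cv2.phaseCorrelate(A,B,cv2.createHanningWindow((x1-x0,y1-y0),cv2.CV_32F)))
# predicted home outline: block 56x75? plate rear (y=-.055)
for P in((-.022,-.055,.062),(.022,-.055,.062),(-.022,-.05,.062),(0,0,.091)): print(P,proj("top",j2w(*P))[0])
E
```

```text
((0.1456141528952184, 0.510146615958929), 1.0922986136542425)
((1.1518317013946806, 0.5995012786641105), 0.9350113206439548)
(-0.022, -0.055, 0.062) [311.71634586 187.34089292]
(0.022, -0.055, 0.062) [314.81092443 174.39653666]
(-0.022, -0.05, 0.062) [310.21082922 186.99896342]
(0, 0, 0.091) [296.33732139 175.13069794]
```

View pics/cmp.png

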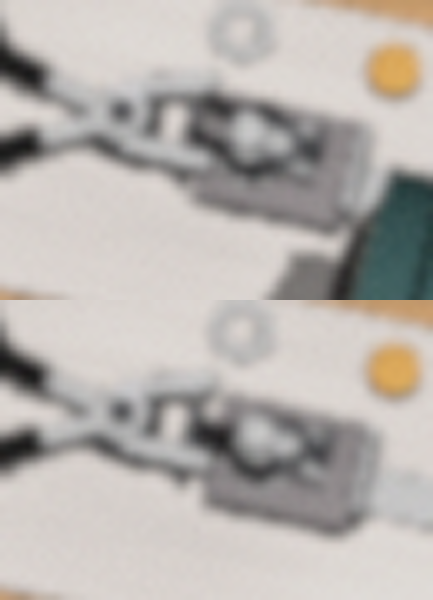

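The clip looks snapped shut: the hinged half's upper arc is gone and the ears are together. The carriage slipped back about 5–6 mm during the squeeze, so I'll push it home again.

```bash
python3 go.py 0 -105 130
```

```text
t 11.35 jig [-201.8  114.6  150.4] F [ 0.6  0.4 -0.7] yaw x 0.10754180890740897
Fjig 0.5 0.5
target [ 0.54288641 -0.04816997  0.13      ] delta units [ 3.642 -6.505 -0.51 ]
unit jigx [ 0.973  -0.2306] unit jigy [0.2306 0.973 ]
```

```bash
python3 -m jog '[[[0,-0.65,0,0,0,-0.036,0],[0,-0.8,0,0,0,-0.036,0],[0.2,-0.85,0,0,0,-0.036,0],[0.4,-0.85,0,0,0,0,0],[0.5,-0.85,0,0,0,0,0],[0.6,-0.85,0,0,0,0,0],[0.6,-0.85,0,0,0,0,0],[0.6,-0.65,0,0,0,0,0],[0.54,-0.155,-0.3,0,0,0,0],[0.2,0,-0.6,0,0,0,0],[0,0,-0.8,0,0,0,0],[0,0,-0.8,0,0,0,0],[0,0,0,0,0,0,0],[0,0,0,0,0,0,0]]]'; python3 go.py 0 -80 50
```

```text
clock: 12.75
position: [0.5432, -0.0486, 0.0501]
eef_rot: [-0.0, 0.993, -0.116, -0.001]
wrist_force: [0.9, 0.4, 1.8]
width: -0.0002
t 12.75 jig [   0.4 -105.3   50.1] F [0.9 0.4 1.8] yaw x -0.23266463167091123
Fjig 0.7 0.6
target [ 0.54865155 -0.02384378  0.05      ] delta units [ 0.137  0.618 -0.004]
unit jigx [ 0.973  -0.2306] unit jigy [0.2306 0.973 ]
```

```bash
python3 -m jog '[[[0.045,0.2,0,0,0,0,0],[0.045,0.2,0,0,0,0,0],[0.045,0.2,0,0,0,0,0],[0.012,0.05,0,0,0,0,0],[0.012,0.05,0,0,0,0,0]]]'; python3 go.py; python3 -m jog '[[[0.012,0.049,0,0,0,0,0]]]';python3 -m jog '[[[0.012,0.049,0,0,0,0,0]]]';python3 -m jog '[[[0.012,0.049,0,0,0,0,0]]]';python3 go.py
```

```text
clock: 13.25
position: [0.5495, -0.0198, 0.0504]
eef_rot: [0.0, 0.993, -0.116, 0.0]
wrist_force: [-0.1, 0.2, -0.7]
width: 0.0001
t 13.25 jig [ -0.1 -75.8  50.4] F [-0.1  0.2 -0.7] yaw x -0.23165668374712006
Fjig -0.1 0.2
unit jigx [ 0.973  -0.2306] unit jigy [0.2306 0.973 ]
clock: 13.35
position: [0.5499, -0.0183, 0.0502]
eef_rot: [0.0, 0.993, -0.116, 0.0]
wrist_force: [-0.9, -3.6, 1.4]
width: 0.0001
clock: 13.45
position: [0.5504, -0.0164, 0.0502]
eef_rot: [0.0, 0.993, -0.116, 0.0]
wrist_force: [-1.6, -2.9, 1.3]
width: 0.0
clock: 13.55
position: [0.5509, -0.0145, 0.0502]
eef_rot: [0.0, 0.993, -0.116, 0.0]
wrist_force: [-1.1, -3.7, 2.9]
width: -0.0001
t 13.55 jig [ -0.  -70.4  50.2] F [-1.1 -3.7  2.9] yaw x -0.23265103251896602
Fjig -0.2 -3.8
unit jigx [ 0.973  -0.2306] unit jigy [0.2306 0.973 ]
```

```bash
python3 -m jog '[[[0.012,0.049,0,0,0,0,0]]]';python3 -m jog '[[[0.006,0.024,0,0,0,0,0],[0,0,0,0,0,0,0]]]';python3 go.py
```

```text
clock: 13.65
position: [0.5513, -0.0131, 0.0502]
eef_rot: [0.001, 0.993, -0.116, 0.0]
wrist_force: [-5.7, -14.8, 4.7]
width: 0.0
clock: 13.85
position: [0.5514, -0.0127, 0.0502]
eef_rot: [0.001, 0.993, -0.116, -0.0]
wrist_force: [-4.7, -15.0, 4.2]
width: -0.0001
t 13.85 jig [  0.1 -68.5  50.2] F [ -4.7 -15.    4.2] yaw x -0.23291713836892516
Fjig -1.1 -15.7
unit jigx [ 0.973  -0.2306] unit jigy [0.2306 0.973 ]
```

It's home again (15 N at the stop). I'll back off and look at the clip and tab.

```bash
python3 -m jog '[[[0,0,0,0,0,0,0],[-0.03,-0.12,0,0,0,0,0],[-0.12,-0.49,0,0,0,0,0],[-0.12,-0.49,0.6,0,0,0,0],[-0.6,-0.6,0.8,0,0,0,0],[-0.8,-0.6,0.6,0,0,0,0],[-0.9,-0.3,0,0,0,0,0],[-0.6,0,0,0,0,0,0],[0,0,0,0,0,0,0]]]'; python3 go.py;  python3 - <<'E'
from h import *
o=[]
for n in("top","side"):
    im=read_camera(n);cv2.imwrite(f"pics/{n}8r.png",im[:,:,::-1])
    for q in("tab_push","ear_tip","clip_half"):
        print(n,q,[(np.round(a["position"],4).tolist(),round(a["confidence"],2)) for a in finder.spot_in(n,q)][:2])
for f in("top3r","top8r"): o.append(cv2.imread(f"pics/{f}.png")[155:205,255:325])
s=[]
for f in("side3r","side8r"): s.append(cv2.imread(f"pics/{f}.png")[175:225,245:315])
cv2.imwrite("pics/cmp8.png",cv2.resize(np.vstack([np.hstack(o),np.hstack(s)]),None,fx=5.6,fy=5.6,interpolation=cv2.INTER_CUBIC))
E
```

```text
clock: 14.75
position: [0.423, -0.1158, 0.1303]
eef_rot: [-0.0, 0.993, -0.117, 0.001]
wrist_force: [-0.0, 0.6, 0.1]
width: 0.0002
t 14.75 jig [-101.1 -198.4  130.3] F [-0.   0.6  0.1] yaw x -0.23386653659978465
Fjig -0.1 0.6
unit jigx [ 0.973  -0.2306] unit jigy [0.2306 0.973 ]
top tab_push [([0.56, 0.0298, 0.0785], 0.52)]
top ear_tip []
top clip_half [([0.5595, 0.0397, 0.036], 0.46)]
side tab_push [([0.5642, 0.023, 0.0729], 0.49), ([0.5671, 0.0945, 0.0105], 0.23)]
side ear_tip []
side clip_half [([0.5799, 0.455, 0.093], 0.23)]
```

View pics/cmp8.png

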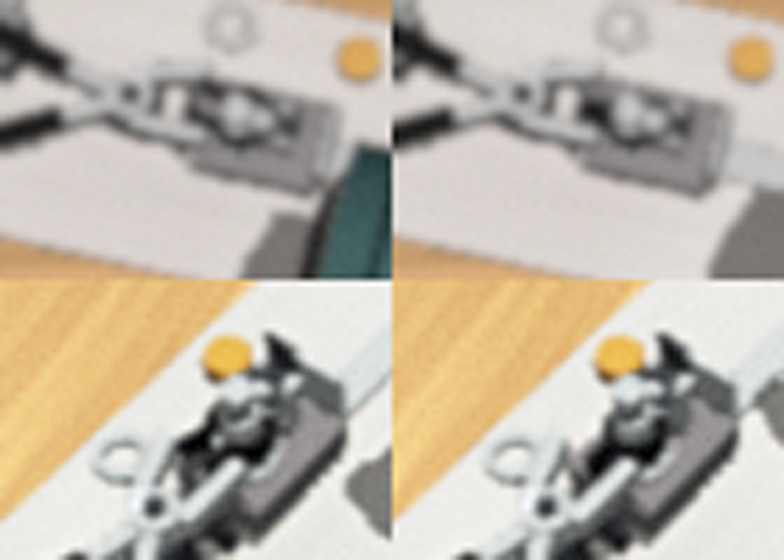

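The clip is shut, the carriage is back at its earlier home place, and the pliers are open. The tab stands at about (665,350) in the lower right panel. Next is the retaining clip.

```bash
python3 go.py 0 -75 87
```

```text
t 15.15 jig [ -99.1 -197.5  129.8] F [ 0.8  0.9 -0.8] yaw x -0.23185410279932356
Fjig 0.6 1.1
target [ 0.54980458 -0.01897855  0.087     ] delta units [ 3.117  2.408 -1.07 ]
unit jigx [ 0.973  -0.2306] unit jigy [0.2306 0.973 ]
```

```bash
python3 -m jog '[[[0.6,0.4,0,0,0,0,0],[0.8,0.6,0,0,0,0,0],[0.8,0.6,0,0,0,0,0],[0.7,0.6,0,0,0,0,0],[0.217,0.208,-0.4,0,0,0,0],[0,0,-0.5,0,0,0,0],[0,0,-0.17,0,0,0,0],[0,0,0,0,0,0,0],[0,0,0,0,0,0,0]]]'; python3 go.py 0 -53 87
```

```text
clock: 16.05
position: [0.5496, -0.0194, 0.088]
eef_rot: [-0.0, 0.993, -0.116, 0.0]
wrist_force: [-0.0, 0.2, -0.4]
width: -0.0
t 16.05 jig [ -0.1 -75.4  88. ] F [-0.   0.2 -0.4] yaw x -0.23270707163090198
Fjig -0.1 0.2
target [0.5548779  0.00242849 0.087     ] delta units [ 0.131  0.544 -0.025]
unit jigx [ 0.973  -0.2306] unit jigy [0.2306 0.973 ]
```

```bash
python3 -m jog '[[[0.035,0.146,0,0,0,0,0],[0.035,0.146,0,0,0,0,0],[0.035,0.146,0,0,0,0,0],[0.017,0.073,0,0,0,0,0]]]'; python3 -m jog '[[[0.017,0.073,0,0,0,0,0]]]'; python3 -m jog '[[[0.017,0.073,0,0,0,0,0]]]'; python3 go.py
```

```text
clock: 16.45
position: [0.5545, 0.002, 0.0876]
eef_rot: [-0.0, 0.993, -0.116, 0.0]
wrist_force: [0.3, 0.2, -1.5]
width: 0.0002
clock: 16.55
position: [0.5551, 0.0046, 0.0874]
eef_rot: [0.0, 0.993, -0.116, 0.0]
wrist_force: [-0.5, -1.2, 0.2]
width: 0.0004
clock: 16.65
position: [0.5557, 0.0073, 0.0873]
eef_rot: [0.0, 0.993, -0.116, -0.0]
wrist_force: [-1.5, -5.8, 2.7]
width: -0.0
t 16.65 jig [ -0.3 -48.1  87.3] F [-1.5 -5.8  2.7] yaw x -0.23226462236813375
Fjig -0.1 -6.0
unit jigx [ 0.973  -0.2306] unit jigy [0.2306 0.973 ]
```

```bash
python3 -m jog '[[[0.017,0.073,0,0,0,0,0]]]'; python3 -m jog '[[[0.017,0.073,0,0,0,0,0]]]'; python3 -m jog '[[[0.017,0.073,0,0,0,0,0]]]';python3 -m jog '[[[0.012,0.049,0,0,0,0,0]]]'; python3 go.py
```

```text
clock: 16.75
position: [0.5562, 0.0091, 0.0875]
eef_rot: [0.001, 0.993, -0.116, -0.0]
wrist_force: [-5.9, -21.0, 5.9]
width: 0.0002
clock: 16.85
position: [0.5566, 0.0106, 0.0876]
eef_rot: [0.003, 0.993, -0.116, -0.0]
wrist_force: [-11.2, -34.7, 10.0]
width: 0.0001
clock: 16.95
position: [0.557, 0.012, 0.0877]
eef_rot: [0.004, 0.993, -0.116, -0.001]
wrist_force: [-16.3, -47.5, 13.5]
width: -0.0
clock: 17.05
position: [0.5573, 0.0128, 0.0879]
eef_rot: [0.005, 0.993, -0.117, -0.001]
wrist_force: [-18.8, -54.9, 14.8]
width: -0.0004
t 17.05 jig [ -0.  -42.3  87.9] F [-18.8 -54.9  14.8] yaw x -0.23380906816194427
Fjig -5.7 -57.8
unit jigx [ 0.973  -0.2306] unit jigy [0.2306 0.973 ]
```

That's well over the 9 N expected, so something is blocking. I'll back off a little and look.

```bash
python3 -m jog '[[[-0.05,-0.2,0,0,0,0,0],[0,0,0,0,0,0,0]]]'; python3 go.py; python3 - <<'E'
from h import *
s=[]
for n in("side","top"):
    im=read_camera(n);cv2.imwrite(f"pics/{n}9r.png",im[:,:,::-1])
    s.append(im[150:240,230:350,::-1] if n=="side" else im[140:230,230:350,::-1])
    print([(np.round(a["position"],4).tolist(),round(a["confidence"],2)) for a in finder.spot_in(n,"tab_push")][:2])
cv2.imwrite("pics/s9.png",cv2.resize(s[0],None,fx=6,fy=6,interpolation=cv2.INTER_CUBIC))
E
```

```text
clock: 17.25
position: [0.5559, 0.0083, 0.0873]
eef_rot: [0.001, 0.993, -0.117, -0.0]
wrist_force: [-3.6, -12.3, 2.6]
width: -0.0001
t 17.25 jig [ -0.3 -47.1  87.3] F [ -3.6 -12.3   2.6] yaw x -0.23358468479037742
Fjig -0.7 -12.8
unit jigx [ 0.973  -0.2306] unit jigy [0.2306 0.973 ]
[([0.5663, 0.0248, 0.0775], 0.6), ([0.5643, 0.0519, 0.0417], 0.5)]
[]
```

View pics/s9.png

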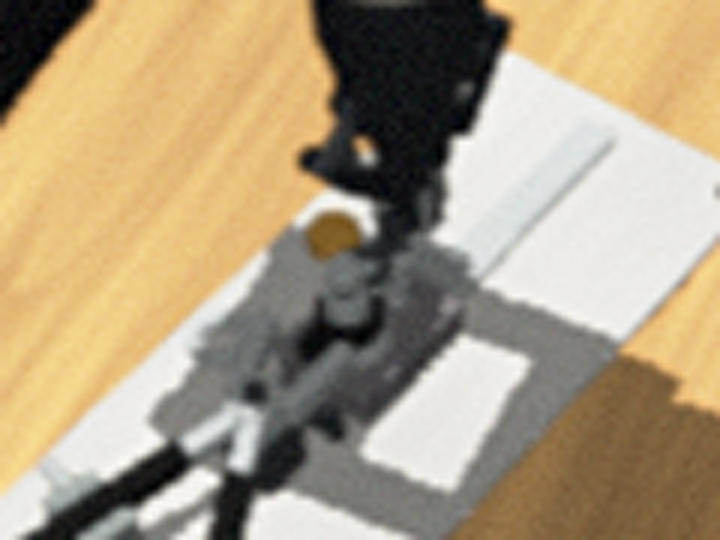

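```bash
python3 - <<'E'
from go import *
def plane(uv,xj,n="side"):
    a=back(n,uv,0.);b=back(n,uv,.3)
    A,B=w2j(a),w2j(b);t=(xj-A[0])/(B[0]-A[0]);return ((A+t*(B-A))*1000).round(1)
for u in((310,160),(305,175),(360,195),(385,215),(400,250),(440,225),(465,95),(335,60),(348,250),(345,290)):
    uv=np.array(u)/6+[230,150];print(u,[plane(uv,x).tolist() for x in(-.011,0,.011)])
E
```

```text
(310, 160) [[-11.0, 25.4, 193.2], [0.0, 14.9, 176.6], [11.0, 4.3, 159.9]]
(305, 175) [[-11.0, 29.5, 187.5], [0.0, 19.0, 170.7], [11.0, 8.6, 154.0]]
(360, 195) [[-11.0, -1.5, 146.1], [0.0, -12.5, 128.5], [11.0, -23.6, 110.9]]
(385, 215) [[-11.0, -15.6, 119.4], [0.0, -27.0, 101.3], [11.0, -38.3, 83.2]]
(400, 250) [[-11.0, -22.9, 88.1], [0.0, -34.3, 69.4], [11.0, -45.8, 50.6]]
(440, 225) [[-11.0, -51.4, 78.7], [0.0, -63.4, 59.8], [11.0, -75.5, 40.8]]
(465, 95) [[-11.0, -75.7, 145.8], [0.0, -88.2, 128.2], [11.0, -100.8, 110.6]]
(335, 60) [[-11.0, 3.4, 234.8], [0.0, -7.5, 219.0], [11.0, -18.5, 203.1]]
(348, 250) [[-11.0, 10.2, 120.0], [0.0, -0.7, 101.9], [11.0, -11.5, 83.7]]
(345, 290) [[-11.0, 15.3, 97.0], [0.0, 4.5, 78.5], [11.0, -6.2, 59.9]]
```

```bash
python3 -m jog '[[[-0.12,-0.49,0,0,0,0,0],[-0.12,-0.49,0.5,0,0,0,0],[-0.6,-0.6,0.8,0,0,0,0],[-0.8,-0.6,0.4,0,0,0,0],[-0.9,-0.3,0,0,0,0,0],[-0.6,0,0,0,0,0,0],[0,0,0,0,0,0,0]]]'; python3 - <<'E'
from go import *
ims={}
for n in("side","top"):
    im=read_camera(n);cv2.imwrite(f"pics/{n}10r.png",im[:,:,::-1])
f=9
def draw(n,fn,off,ov,size=(42,42)):
    im=cv2.imread(f"pics/{fn}.png");im=im[off[1]:off[1]+size[1],off[0]:off[0]+size[0]]
    im=cv2.resize(im,None,fx=f,fy=f,interpolation=cv2.INTER_CUBIC)
    if ov:
        for y,c in((-.037,(0,0,255)),(-.021,(0,255,0))):
            q=np.array([proj(n,j2w(x,y,z))[0] for x,z in((-.009,.073),(.009,.073),(.009,.095),(-.009,.095))])
            cv2.polylines(im,[np.int32((q-off)*f+f/2)],True,c,1)
        t=np.linspace(0,6.28,40)
        q=np.array([proj(n,j2w(.011*np.cos(a),.011*np.sin(a),.091))[0] for a in t])
        cv2.polylines(im,[np.int32((q-off)*f+f/2)],True,(255,0,255),1)
    return im
a=[draw("side",x,(275,175),o) for x,o in(("side3r",0),("side10r",0))]
b=[draw("side","side10r",(275,175),1),draw("side","side8r",(275,175),0)]
out=np.vstack([np.hstack(a),np.hstack(b)]);print(out.shape);cv2.imwrite("pics/cmp10.png",out[:600] if out.shape[0]<=600 else cv2.resize(out,(600,600)))
E
```

```text
clock: 18.15
position: [0.4289, -0.0897, 0.1557]
eef_rot: [0.0, 0.993, -0.117, 0.001]
wrist_force: [1.0, 0.4, -0.1]
width: -0.0
(756, 756, 3)
```

View pics/cmp10.png

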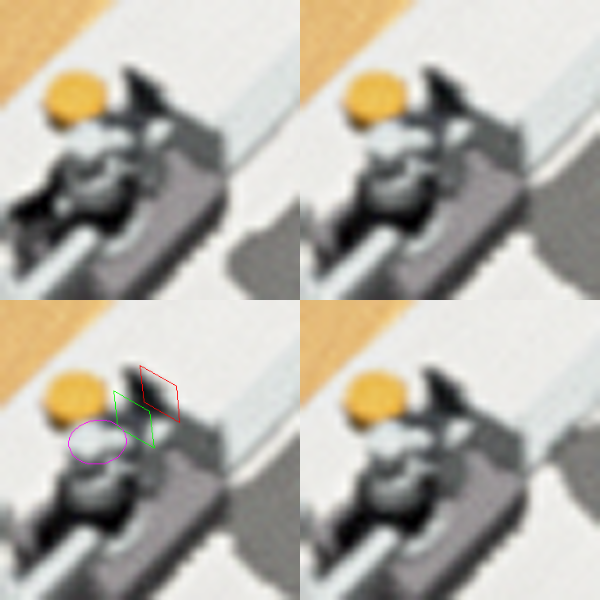

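The tab has not moved; it shows at the same pixels as before the push. I'll check how low the shut fingertips really reach, since they may have caught the ledge.

```bash
python3 - <<'E'
from go import *
st=ctrl.observe();p=st["position"];print(p,w2j(p))
im=cv2.imread("pics/side10r.png");c=proj("side",p)[0];off=(c-[35,50]).astype(int);f=8
im=cv2.resize(im[off[1]:off[1]+75,off[0]:off[0]+75],None,fx=f,fy=f,interpolation=cv2.INTER_CUBIC)
P=w2j(p)
for dz,col in((-.008,(0,0,255)),(-.020,(0,255,0)),(.02,(255,0,255))):
    q=np.array([proj("side",j2w(P[0]+x,P[1]+y,p[2]+dz))[0] for x,y in((-.011,-.0145),(.011,-.0145),(.011,.0145),(-.011,.0145))])
    cv2.polylines(im,[np.int32((q-off)*f+f/2)],True,col,1)
cv2.imwrite("pics/tip.png",im)
E
```

```text
[ 0.43077065 -0.08943132  0.15565587] [-0.09957885 -0.17100377  0.15565587]
```

View pics/tip.png

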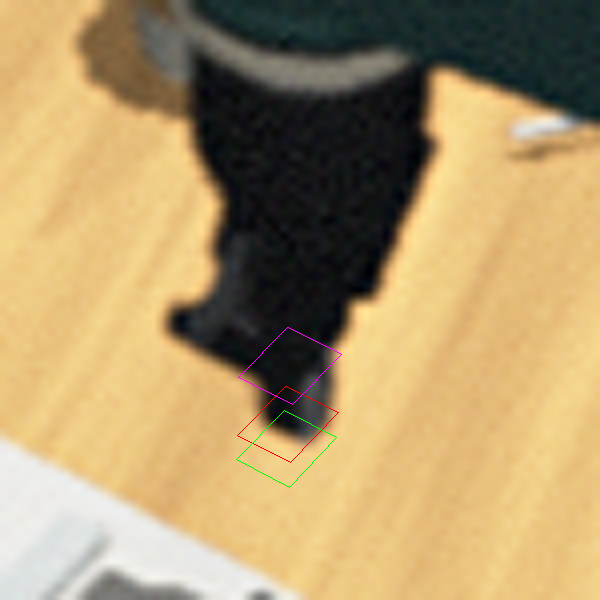

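The tip height is right, but the gripper's linkage bulges 25–35 mm along jig ±y just above the fingers, so it may have met something before the fingertips did. I'll turn the tool 90° so the bulge lies sideways, raise the tip slightly, and read the moment as well.

```bash
python3 - <<'E'
from go import *
print(ctrl.observe()["q"].round(3))
E
python3 go.py 0 -80 130
```

```text
[-0.263 -0.388  2.031  0.     1.498  1.541]
t 18.25 jig [ -99.6 -171.   155.7] F [ 0.8 -0.5  0.3] yaw x -0.23282917273946319
Fjig 0.8 -0.3
target [ 0.54865155 -0.02384378  0.13      ] delta units [ 2.947  1.64  -0.641]
unit jigx [ 0.973  -0.2306] unit jigy [0.2306 0.973 ]
```

```bash
python3 -m jog '[[[0.3,0.164,0,0,0,0.0455,0],[0.3,0.164,0,0,0,0.0455,0],[0.3,0.164,0,0,0,0.0455,0],[0.3,0.164,0,0,0,0.0455,0],[0.3,0.164,0,0,0,0.0455,0],[0.3,0.164,0,0,0,0.0455,0],[0.3,0.164,0,0,0,0.0455,0],[0.3,0.164,0,0,0,0.0455,0],[0.3,0.164,0,0,0,0.0455,0],[0.247,0.164,0,0,0,0.0455,0],[0,0,-0.3,0,0,0.045,0],[0,0,-0.7,0,0,0,0],[0,0,-0.62,0,0,0,0],[0,0,0,0,0,0,0],[0,0,0,0,0,0,0]]]'; python3 go.py 0 -60 90;  python3 - <<'E'
from h import *
im=read_camera("side");cv2.imwrite("pics/side11r.png",im[:,:,::-1])
cv2.imwrite("pics/s11.png",cv2.resize(im[150:240,230:350,::-1],None,fx=6,fy=6,interpolation=cv2.INTER_CUBIC))
E
```

```text
clock: 19.75
position: [0.549, -0.0234, 0.0906]
eef_rot: [-0.0, 0.784, 0.621, -0.0]
wrist_force: [1.2, 0.3, 0.3]
width: 0.0002
t 19.75 jig [  0.2 -79.5  90.6] F [1.2 0.3 0.3] yaw x 1.3388521760739627
Fjig 1.0 0.6
target [ 0.55326366 -0.00438284  0.09      ] delta units [ 0.108  0.477 -0.015]
unit jigx [ 0.973  -0.2306] unit jigy [0.2306 0.973 ]
```

View pics/s11.png

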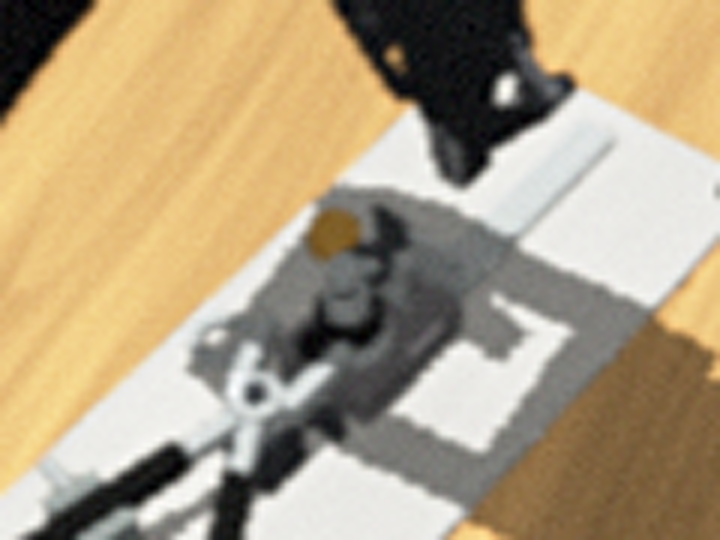

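The finger tip at (460,170) lines up with the tab at (390,225), and the linkage now lies sideways. I'll push in steps.

```bash
cat > ft.py <<'E'
from go import *
s=ctrl.observe();c,n=np.cos(J[2]),np.sin(J[2])
r=lambda v:np.round([c*v[0]+n*v[1],-n*v[0]+c*v[1],v[2]],2).tolist()
print("jig",(w2j(s["position"])*1000).round(1).tolist(),"F",r(s["wrist_force"]),"M",r(s["ft_torque"]))
E
python3 -m jog '[[[0.054,0.24,-0.01,0,0,0,0],[0.054,0.24,0,0,0,0,0],[0.017,0.073,0,0,0,0,0]]]' >/dev/null; python3 ft.py; python3 -m jog '[[[0.017,0.073,0,0,0,0,0]]]'>/dev/null; python3 ft.py; python3 -m jog '[[[0.017,0.073,0,0,0,0,0]]]' >/dev/null; python3 ft.py;python3 -m jog '[[[0.017,0.073,0,0,0,0,0]]]' >/dev/null; python3 ft.py;
```

```text
jig [-0.2, -56.0, 90.8] F [-0.7, 0.21, 1.2] M [-0.01, -0.02, -0.01]
jig [-0.4, -53.6, 90.5] F [0.34, 0.07, -0.5] M [0.0, 0.0, 0.06]
jig [-0.5, -50.9, 90.2] F [-0.1, -1.09, -0.18] M [0.02, 0.01, -0.02]
jig [-0.5, -48.1, 90.1] F [-0.42, -0.18, -0.12] M [-0.02, -0.0, -0.01]
```

```bash
python3 -m jog '[[[0.017,0.073,0,0,0,0,0]]]' >/dev/null; python3 ft.py; python3 -m jog '[[[0.017,0.073,0,0,0,0,0]]]'>/dev/null; python3 ft.py; python3 -m jog '[[[0.012,0.049,0,0,0,0,0]]]' >/dev/null; python3 ft.py
```

```text
jig [-0.4, -45.3, 90.2] F [0.01, -8.71, 3.72] M [-1.49, 0.14, 0.04]
jig [-0.4, -43.7, 90.4] F [-1.37, -26.69, 7.99] M [-4.13, 0.29, -0.03]
jig [-0.3, -42.8, 90.4] F [-3.54, -33.42, 9.88] M [-5.51, 0.49, -0.03]
```

```bash
python3 -m jog '[[[0,0,0,0,0,0,0],[0,0,0,0,0,0,0],[0,0,0,0,0,0,0]]]' >/dev/null; python3 ft.py;  python3 - <<'E'
from h import *
im=read_camera("side");cv2.imwrite("pics/side12r.png",im[:,:,::-1])
cv2.imwrite("pics/s12.png",cv2.resize(im[150:240,230:350,::-1],None,fx=6,fy=6,interpolation=cv2.INTER_CUBIC))
E
python3 ft.py
```

```text
jig [-0.3, -43.2, 90.4] F [-2.72, -28.06, 7.17] M [-4.49, 0.41, -0.09]
jig [-0.3, -43.2, 90.4] F [-2.56, -28.38, 7.81] M [-4.48, 0.44, -0.01]
```

View pics/s12.png

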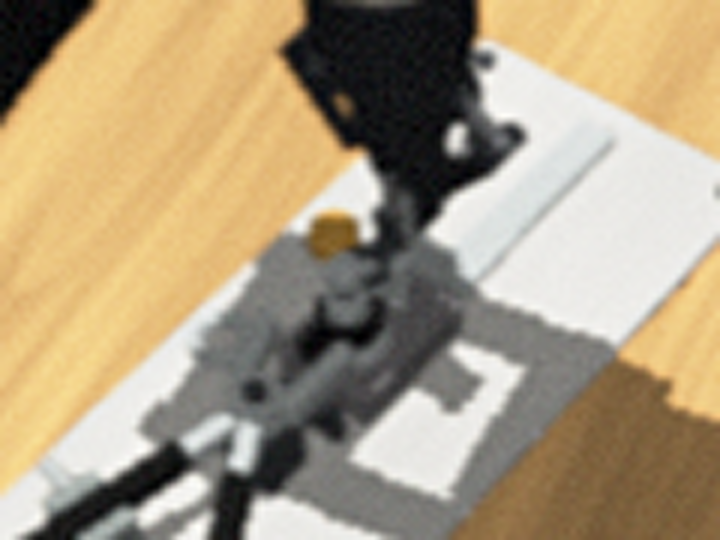

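The finger sits on the tab with a steady 28 N and no creep. I'll back off and try higher on the tab, in case the tip is touching the ledge.

```bash
python3 -m jog '[[[-0.058,-0.243,0,0,0,0,0],[0,0,0.15,0,0,0,0],[0,0,0,0,0,0,0]]]' >/dev/null; python3 ft.py; python3 -m jog '[[[0.029,0.122,0,0,0,0,0],[0.012,0.049,0,0,0,0,0]]]' >/dev/null; python3 ft.py;python3 -m jog '[[[0.012,0.049,0,0,0,0,0]]]' >/dev/null; python3 ft.py;python3 -m jog '[[[0.012,0.049,0,0,0,0,0]]]' >/dev/null; python3 ft.py
python3 - <<'E'
from go import *
for z in(.0906-.008,.0906-.018):
  for dx,dy in((-.0145,.011),(.0145,.011),(-.0145,-.011),(-.0075,.011),(-.0075,-.011)):
    print(z,dx,dy,((proj("side",j2w(.0002+dx,-.0795+dy,z))[0]-[230,150])*6).round())
E
```

```text
jig [-0.1, -50.1, 97.1] F [0.72, -0.29, -0.3] M [0.04, 0.03, 0.01]
jig [-0.2, -43.8, 96.6] F [-1.02, -19.44, 7.53] M [-3.38, 0.18, -0.04]
jig [-0.1, -42.8, 96.7] F [-2.85, -30.5, 11.68] M [-4.93, 0.3, -0.01]
jig [-0.1, -41.7, 96.8] F [-2.82, -39.35, 12.97] M [-6.52, 0.51, -0.04]
0.0826 -0.0145 0.011 [468. 200.]
0.0826 0.0145 0.011 [420. 173.]
0.0826 -0.0145 -0.011 [497. 172.]
0.0826 -0.0075 0.011 [456. 194.]
0.0826 -0.0075 -0.011 [485. 165.]
0.0726 -0.0145 0.011 [469. 214.]
0.0726 0.0145 0.011 [421. 187.]
0.0726 -0.0145 -0.011 [498. 186.]
0.0726 -0.0075 0.011 [457. 208.]
0.0726 -0.0075 -0.011 [486. 179.]
```

40 N and the tab does not move. I'll check whether the clip is already in, perhaps driven in by the linkage during the first carriage push. Comparing its place on the carriage at the start and now should show that.

```bash
python3 -m jog '[[[-0.058,-0.243,0,0,0,0,0],[-0.1,-0.4,0.2,0,0,0,0],[-0.1,-0.4,0.5,0,0,0,0],[0,0,0,0,0,0,0]]]'; python3 - <<'E'
from go import *
im=read_camera("side");cv2.imwrite("pics/side13r.png",im[:,:,::-1])
f=9
def crop(fn,s):
    c=proj("side",j2w(0,s-.1,.07))[0];M=np.array([[f,0,200-f*c[0]],[0,f,220-f*c[1]]],float)
    im=cv2.warpAffine(cv2.imread(f"pics/{fn}.png"),M,(390,300),flags=cv2.INTER_CUBIC)
    return im
cv2.imwrite("pics/cmp13.png",np.vstack([np.hstack([crop("side0",.04),crop("side1r" if 0 else "side3r",.1)]),np.hstack([crop("side8r",.1),crop("side13r",.1)])]))
E
```

```text
clock: 22.15
position: [0.548, -0.0271, 0.1269]
eef_rot: [0.001, 0.785, 0.62, 0.001]
wrist_force: [0.5, -0.2, -0.1]
width: -0.0
```

View pics/cmp13.png

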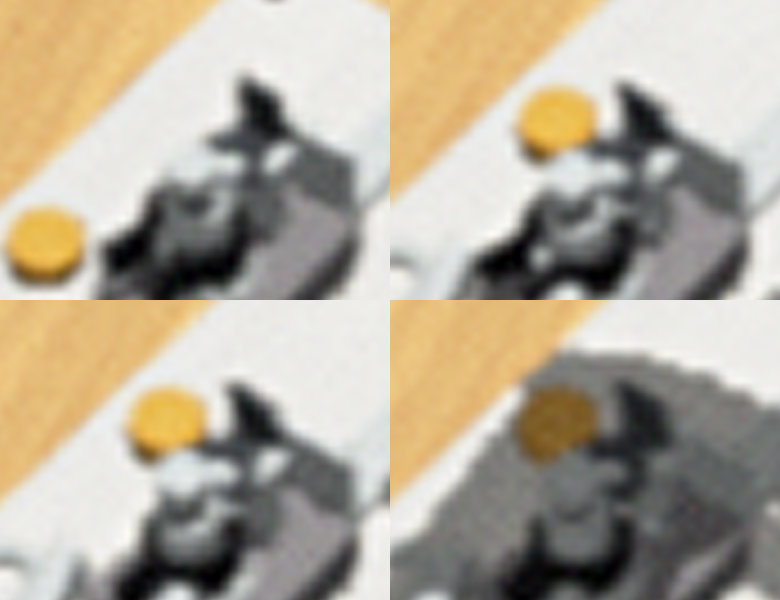

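The clip is still unseated: the tab sits at the same place relative to the pipe as at the start. I'll locate the bright piece beside the tab and check the contact geometry.

```bash
python3 - <<'E'
from go import *
c=proj("side",j2w(0,0,.07))[0]
def px(u,v): return c+np.array([(u-200)/9,(v-220)/9])
for name,(u,v) in dict(bright=(275,165),tabtop=(232,85),tabR=(280,130),platetopL=(285,130),platetopR=(352,165),pipetop=(190,172),platebot=(352,205)).items():
    p=px(u,v);print(name,p.round(1),[(z,(w2j(back("side",p,z))*1000).round(0)[:2].tolist()) for z in(.05,.062,.0725,.08,.091,.095)])
E
python3 - <<'E'
import cv2
im=cv2.imread("pics/top8r.png");cv2.imwrite("pics/t8.png",cv2.resize(im[160:200,280:325],None,fx=14,fy=14,interpolation=cv2.INTER_CUBIC))
im=cv2.imread("pics/side8r.png");cv2.imwrite("pics/s8.png",cv2.resize(im[175:215,270:315],None,fx=14,fy=14,interpolation=cv2.INTER_CUBIC))
E
```

```text
bright [297.1 193.1] [(0.05, [7.0, -43.0]), (0.062, [-0.0, -35.0]), (0.0725, [-6.0, -29.0]), (0.08, [-11.0, -25.0]), (0.091, [-17.0, -18.0]), (0.095, [-19.0, -15.0])]
tabtop [292.4 184.2] [(0.05, [39.0, -61.0]), (0.062, [32.0, -53.0]), (0.0725, [25.0, -47.0]), (0.08, [21.0, -42.0]), (0.091, [14.0, -35.0]), (0.095, [12.0, -33.0])]
tabR [297.7 189.2] [(0.05, [15.0, -55.0]), (0.062, [8.0, -48.0]), (0.0725, [1.0, -41.0]), (0.08, [-3.0, -36.0]), (0.091, [-9.0, -30.0]), (0.095, [-12.0, -27.0])]
platetopL [298.3 189.2] [(0.05, [13.0, -56.0]), (0.062, [6.0, -49.0]), (0.0725, [0.0, -42.0]), (0.08, [-4.0, -37.0]), (0.091, [-11.0, -30.0]), (0.095, [-13.0, -28.0])]
platetopR [305.7 193.1] [(0.05, [-13.0, -57.0]), (0.062, [-20.0, -50.0]), (0.0725, [-26.0, -43.0]), (0.08, [-30.0, -38.0]), (0.091, [-36.0, -31.0]), (0.095, [-38.0, -29.0])]
pipetop [287.7 193.9] [(0.05, [27.0, -25.0]), (0.062, [20.0, -18.0]), (0.0725, [13.0, -11.0]), (0.08, [9.0, -7.0]), (0.091, [2.0, -1.0]), (0.095, [-0.0, 2.0])]
platebot [305.7 197.6] [(0.05, [-23.0, -44.0]), (0.062, [-30.0, -37.0]), (0.0725, [-36.0, -30.0]), (0.08, [-40.0, -26.0]), (0.091, [-46.0, -19.0]), (0.095, [-48.0, -17.0])]
```

View pics/t8.png

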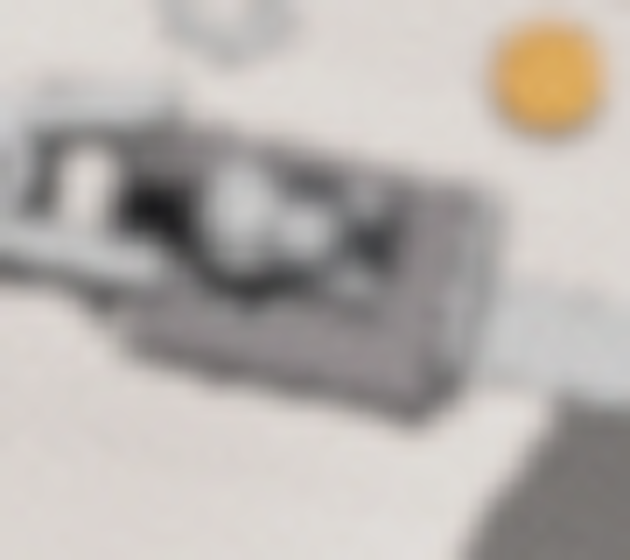

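View pics/s8.png

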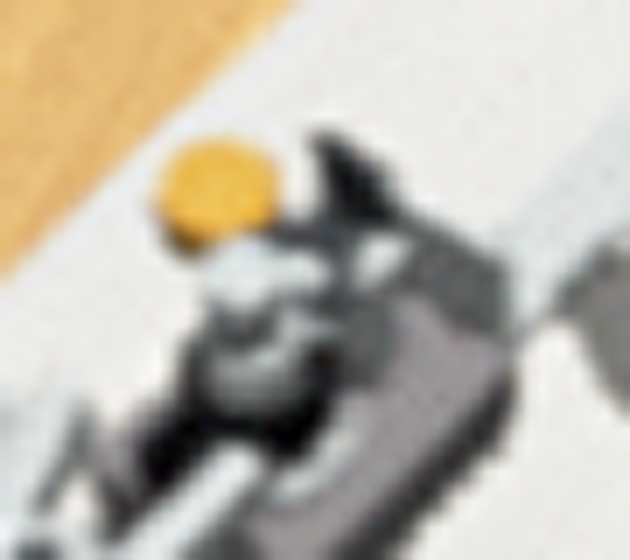

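```bash
python3 - <<'E'
from go import *
o=[]
for f in("side11r","side12r","side13r","side9r"):
    im=cv2.imread(f"pics/{f}.png")[175:212,270:315];im=cv2.convertScaleAbs(im,alpha=1.6,beta=10);o.append(cv2.resize(im,(390,300),interpolation=cv2.INTER_CUBIC))
cv2.imwrite("pics/cmp14.png",np.vstack([np.hstack(o[:2]),np.hstack(o[2:])]))
E
```

```text
(no output)
```

View pics/cmp14.png

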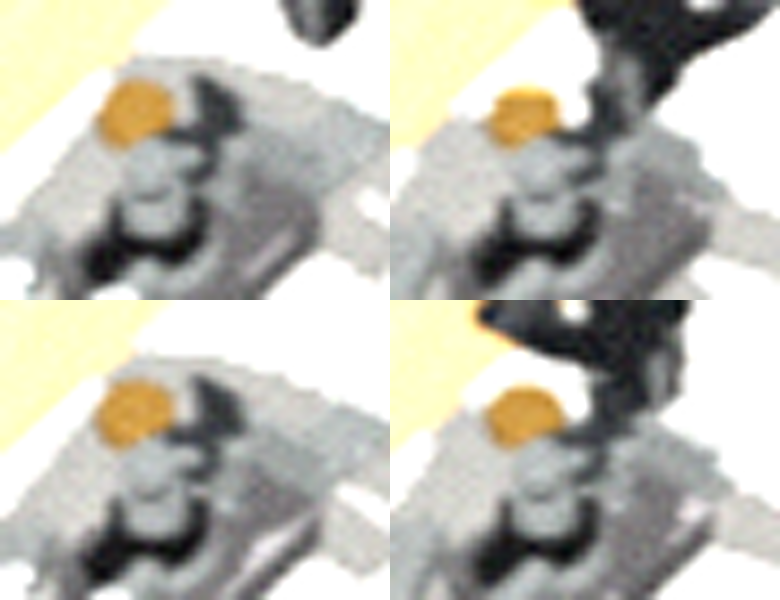

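No visible motion. To find what I'm actually touching, I'll sweep with the tip at 97 mm, just above the tab's 95 mm top; nothing should resist there.

```bash
python3 ft.py; python3 -m jog '[[[0.058,0.243,-0.3,0,0,0,0],[0.058,0.243,-0.25,0,0,0,0],[0,0,0,0,0,0,0]]]' >/dev/null; python3 ft.py; python3 -m jog '[[[0.035,0.146,0,0,0,0,0],[0.017,0.073,0,0,0,0,0]]]' >/dev/null; python3 ft.py;python3 -m jog '[[[0.017,0.073,0,0,0,0,0]]]' >/dev/null; python3 ft.py; python3 -m jog '[[[0.017,0.073,0,0,0,0,0]]]' >/dev/null; python3 ft.py
```

```text
jig [-0.2, -82.6, 125.6] F [-0.65, 0.34, 0.55] M [-0.02, 0.02, 0.01]
jig [-2.1, -60.6, 99.1] F [0.17, -0.83, -0.96] M [-0.05, 0.03, -0.04]
jig [-0.8, -52.4, 102.0] F [0.25, -0.5, -0.04] M [-0.05, 0.0, -0.04]
jig [-0.7, -49.8, 102.3] F [0.51, 0.43, -0.94] M [0.04, -0.0, 0.02]
jig [-0.7, -46.9, 102.4] F [0.08, -0.08, -0.51] M [-0.02, -0.04, -0.01]
```

```bash
python3 -m jog '[[[0.017,0.073,0.07,0,0,0,0]]]' >/dev/null; python3 ft.py;python3 -m jog '[[[0.017,0.073,0,0,0,0,0]]]' >/dev/null; python3 ft.py; python3 -m jog '[[[0.017,0.073,0,0,0,0,0]]]' >/dev/null; python3 ft.py
```

```text
jig [-0.9, -44.0, 104.8] F [0.94, 0.46, -0.21] M [-0.0, 0.01, 0.04]
jig [-0.7, -41.0, 105.5] F [0.8, -0.78, 0.8] M [-0.02, 0.04, 0.06]
jig [-0.8, -38.0, 105.1] F [-0.11, 0.14, -0.93] M [0.04, -0.01, -0.03]
```

The sweep above the tab met nothing, so it is the tab itself that holds firm. I'll verify the hose clip state with a rectified top view from before and after.

```bash
python3 -m jog '[[[-0.1,-0.4,0.3,0,0,0,0],[-0.6,-0.6,0.8,0,0,0,0],[-0.8,-0.6,0.4,0,0,0,0],[-0.9,-0.3,0,0,0,0,0],[-0.6,0,0,0,0,0,0],[0,0,0,0,0,0,0]]]' | head -2; python3 - <<'E'
from go import *
for n in("top","side"):
    im=read_camera(n);cv2.imwrite(f"pics/{n}15r.png",im[:,:,::-1])
def rect(n,fn,z,dy=0,xr=(-.05,.05),yr=(-.075,.075),k=3800):
    C=[(xr[0],yr[0]),(xr[1],yr[0]),(xr[1],yr[1]),(xr[0],yr[1])]
    src=np.float32([proj(n,j2w(x,y+dy,z))[0] for x,y in C])
    # image: u = y, v = -x (x up)
    dst=np.float32([((y-yr[0])*k,(xr[1]-x)*k) for x,y in C])
    M=cv2.getPerspectiveTransform(src,dst)
    im=cv2.warpPerspective(cv2.imread(f"pics/{fn}.png"),M,(int((yr[1]-yr[0])*k),int((xr[1]-xr[0])*k)),flags=cv2.INTER_CUBIC)
    return cv2.resize(im,(400,290))
cv2.imwrite("pics/rect.png",np.vstack([np.hstack([rect("top","top3r",.062),rect("top","top15r",.062)]),np.hstack([rect("side","side3r",.062),rect("side","side15r",.062)])]))
E
```

```text
clock: 23.8
position: [0.4355, -0.0599, 0.1659]
```

View pics/rect.png

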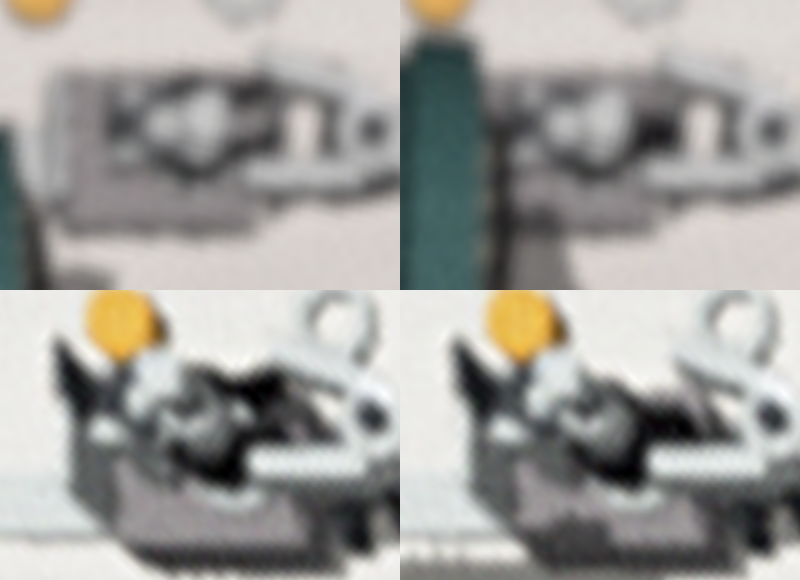

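The hose clip is clearly shut in the rectified views: its ears are together at (660,130), where there was a gap before. Next a finer push at mid-tab height, in 0.6 mm steps, to get the force curve.

```bash
python3 go.py 0 -52 86
```

```text
t 23.9 jig [-100.  -140.3  165.7] F [ 0.  -0.1  0.8] yaw x 1.3376894068260192
Fjig 0.1 -0.1
target [0.55510851 0.00340154 0.086     ] delta units [ 2.941  1.572 -1.993]
unit jigx [ 0.973  -0.2306] unit jigy [0.2306 0.973 ]
```

```bash
python3 -m jog '[[[0.8,0.3,0,0,0,0,0],[0.8,0.3,0,0,0,0,0],[0.8,0.3,-0.3,0,0,0,0],[0.408,0.113,-0.7,0,0,0,0],[0,0,-0.7,0,0,0,0],[0,0,-0.293,0,0,0,0],[0.05,0.25,0,0,0,0,0],[0.07,0.25,0,0,0,0,0],[0,0,0,0,0,0,0]]]' >/dev/null; python3 ft.py
for i in 1; do python3 -m jog '[[[0.012,0.049,0,0,0,0,0]]]' >/dev/null; python3 ft.py; python3 -m jog '[[[0.0035,0.0146,0,0,0,0,0]]]' >/dev/null; python3 ft.py; python3 -m jog '[[[0.0035,0.0146,0,0,0,0,0]]]' >/dev/null; python3 ft.py; python3 -m jog '[[[0.0035,0.0146,0,0,0,0,0]]]' >/dev/null; python3 ft.py; python3 -m jog '[[[0.0035,0.0146,0,0,0,0,0]]]' >/dev/null; python3 ft.py; python3 -m jog '[[[0.0035,0.0146,0,0,0,0,0]]]' >/dev/null; python3 ft.py; done
```

```text
jig [0.5, -52.5, 86.9] F [0.04, -0.52, -0.22] M [0.01, -0.03, 0.03]
jig [0.3, -51.5, 86.5] F [0.86, 1.01, -0.31] M [-0.02, -0.01, -0.0]
jig [0.2, -51.1, 86.0] F [0.11, -0.61, -0.19] M [-0.01, -0.02, 0.03]
jig [-0.0, -50.7, 85.6] F [0.51, -0.01, -0.44] M [0.05, -0.01, 0.04]
jig [-0.1, -50.2, 85.4] F [-0.42, -0.39, -0.14] M [0.02, 0.01, 0.01]
jig [-0.1, -49.6, 85.2] F [0.27, -0.23, 0.11] M [-0.02, -0.02, -0.01]
jig [-0.1, -49.0, 85.2] F [-0.54, -0.5, 0.26] M [0.05, -0.02, 0.01]
```

```bash

python3 -m jog '[[[0.0035,0.0146,0,0,0,0,0]]]' >/dev/null; python3 ft.py; python3 -m jog '[[[0.0035,0.0146,0,0,0,0,0]]]' >/dev/null; python3 ft.py; python3 -m jog '[[[0.0035,0.0146,0,0,0,0,0]]]' >/dev/null; python3 ft.py; python3 -m jog '[[[0.0035,0.0146,0,0,0,0,0]]]' >/dev/null; python3 ft.py; python3 -m jog '[[[0.0035,0.0146,0,0,0,0,0]]]' >/dev/null; python3 ft.py;python3 -m jog '[[[0.0035,0.0146,0,0,0,0,0]]]' >/dev/null; python3 ft.py;python3 -m jog '[[[0.0035,0.0146,0,0,0,0,0]]]' >/dev/null; python3 ft.py
```

```text
jig [-0.1, -48.3, 85.1] F [-0.22, -0.88, 0.77] M [0.0, -0.01, 0.0]
jig [-0.1, -47.7, 85.1] F [0.46, -0.12, 0.1] M [0.01, -0.01, 0.07]
jig [-0.1, -47.1, 85.1] F [0.19, -0.49, -0.86] M [0.02, -0.05, -0.01]
jig [-0.1, -46.5, 85.2] F [-0.6, -0.55, 0.12] M [-0.01, -0.05, 0.03]
jig [-0.1, -46.0, 85.2] F [-0.76, -3.33, 0.7] M [-0.4, -0.01, -0.03]
jig [-0.0, -45.6, 85.2] F [-1.22, -6.37, 1.99] M [-0.94, 0.06, 0.02]
jig [-0.1, -45.2, 85.2] F [-0.43, -8.05, 2.75] M [-1.44, 0.13, -0.01]
```

```bash

python3 -m jog '[[[0.0035,0.0146,0,0,0,0,0]]]' >/dev/null; python3 ft.py; python3 -m jog '[[[0.0035,0.0146,0,0,0,0,0]]]' >/dev/null; python3 ft.py; python3 -m jog '[[[0.0035,0.0146,0,0,0,0,0]]]' >/dev/null; python3 ft.py; python3 -m jog '[[[0,0,0,0,0,0,0],[0,0,0,0,0,0,0]]]' >/dev/null; python3 ft.py;  python3 - <<'E'
from go import *
im=read_camera("side");cv2.imwrite("pics/side16r.png",im[:,:,::-1])
o=[]
for f in("side11r","side16r"):
    im=cv2.imread(f"pics/{f}.png")[172:212,270:315];im=cv2.convertScaleAbs(im,alpha=1.6,beta=10);o.append(cv2.resize(im,None,fx=8.8,fy=8.8,interpolation=cv2.INTER_CUBIC))
cv2.imwrite("pics/cmp16.png",np.hstack(o))
E
```

```text
jig [-0.0, -44.9, 85.2] F [-0.1, -11.96, 3.63] M [-1.98, 0.15, -0.01]
jig [-0.0, -44.7, 85.3] F [-2.06, -15.45, 3.95] M [-2.44, 0.18, 0.0]
jig [-0.0, -44.4, 85.3] F [-1.84, -17.93, 5.24] M [-2.92, 0.25, -0.03]
jig [-0.0, -44.5, 85.3] F [-1.8, -16.6, 4.25] M [-2.66, 0.28, -0.0]
```

View pics/cmp16.png

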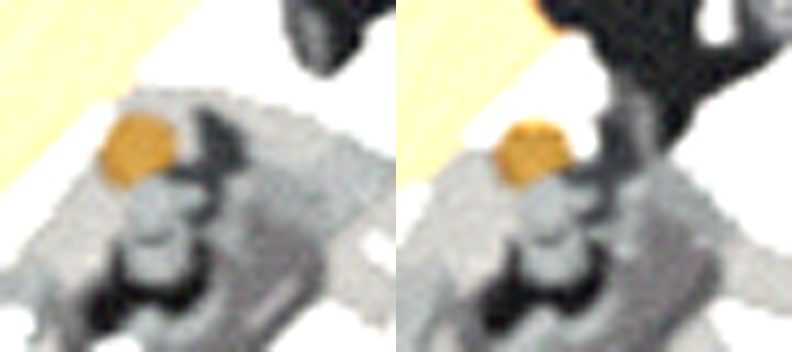

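The tab is rigid from first touch, at about 6 N/mm, which is just the arm's own give. I'll try a small sideways and up-down wiggle under a light load.

```bash
python3 -m jog '[[[0.1,-0.024,0,0,0,0,0],[0,0,0,0,0,0,0]]]' >/dev/null; python3 ft.py; python3 -m jog '[[[-0.1,0.024,0,0,0,0,0],[-0.1,0.024,0,0,0,0,0],[0,0,0,0,0,0,0]]]' >/dev/null; python3 ft.py; python3 -m jog '[[[0.1,-0.024,0.1,0,0,0,0],[0,0,0,0,0,0,0]]]' >/dev/null; python3 ft.py;python3 -m jog '[[[0,0,-0.15,0,0,0,0],[0,0,0,0,0,0,0]]]' >/dev/null; python3 ft.py
```

```text
jig [4.1, -43.3, 85.1] F [-0.98, -3.66, 1.01] M [-0.55, 0.23, 0.02]
jig [-4.6, -42.9, 85.3] F [0.29, -4.58, 0.01] M [-0.77, -0.15, -0.02]
jig [0.1, -42.9, 89.5] F [-2.28, -5.12, 3.47] M [-0.79, 0.33, 0.01]
jig [0.2, -42.9, 83.0] F [1.19, -2.7, -1.74] M [-0.61, -0.29, 0.0]
```

The wiggle dropped the force from 17 to about 4 N and the tool moved forward, so a dry-friction jam is holding the clip. I'll keep advancing while wiggling.

```bash
python3 -m jog '[[[0.08,0.006,0.1,0,0,0,0],[-0.07,0.04,0,0,0,0,0]]]' >/dev/null; python3 ft.py; python3 -m jog '[[[-0.07,0.04,0,0,0,0,0],[0.08,0.006,0,0,0,0,0]]]' >/dev/null; python3 ft.py; python3 -m jog '[[[0.08,0.006,0,0,0,0,0],[-0.07,0.04,0,0,0,0,0]]]' >/dev/null; python3 ft.py;python3 -m jog '[[[-0.07,0.04,0,0,0,0,0],[0.08,0.006,0,0,0,0,0]]]' >/dev/null; python3 ft.py
```

```text
jig [0.6, -41.8, 87.2] F [11.32, -15.1, -2.61] M [-2.55, -1.96, -0.15]
jig [0.3, -40.9, 87.7] F [-7.13, -25.85, 6.98] M [-4.15, 1.18, 0.06]
jig [0.3, -36.9, 87.5] F [0.17, 0.48, 0.15] M [0.0, -0.02, -0.03]
jig [-0.7, -35.0, 87.3] F [0.83, 0.21, -0.42] M [0.06, -0.04, -0.0]
```

The force vanished suddenly, so the clip probably snapped in. I'll advance gently to its seat to confirm.

```bash
python3 -m jog '[[[0.012,0.049,0,0,0,0,0]]]' >/dev/null; python3 ft.py; python3 -m jog '[[[0.006,0.025,0,0,0,0,0]]]' >/dev/null; python3 ft.py; python3 -m jog '[[[0.006,0.025,0,0,0,0,0]]]' >/dev/null; python3 ft.py;  python3 -m jog '[[[0.006,0.025,0,0,0,0,0]]]' >/dev/null; python3 ft.py
```

```text
jig [-0.0, -33.1, 87.4] F [0.12, -0.98, 1.02] M [0.05, -0.03, 0.08]
jig [-0.2, -32.0, 87.2] F [-0.27, -0.53, 0.21] M [-0.03, -0.03, 0.04]
jig [-0.2, -31.1, 87.1] F [-0.61, 0.06, -0.1] M [-0.04, -0.04, 0.01]
jig [-0.2, -30.3, 87.2] F [-0.24, -5.35, 2.18] M [-0.87, 0.07, 0.03]
```

Contact came at exactly the seated place: −30.5, which is 16 mm on from −46.5. I'll back off and look.

```bash
python3 -m jog '[[[0.004,0.015,0,0,0,0,0],[0,0,0,0,0,0,0],[-0.06,-0.25,0,0,0,0,0],[-0.12,-0.49,0.2,0,0,0,0],[-0.12,-0.49,0.6,0,0,0,0],[-0.6,-0.6,0.8,0,0,0,0],[-0.8,-0.6,0.2,0,0,0,0],[-0.9,-0.6,0,0,0,0,0],[-0.9,-0.3,0,0,0,0,0],[-0.5,0,0,0,0,0,0],[0,0,0,0,0,0,0],[0,0,0,0,0,0,0]]]'; python3 - <<'E'
from go import *
for n in("top","side"):
    im=read_camera(n);cv2.imwrite(f"pics/{n}17r.png",im[:,:,::-1])
o=[];s=[]
for f in("top7r","top17r"): o.append(cv2.resize(cv2.imread(f"pics/{f}.png")[155:200,260:325],(390,290),interpolation=cv2.INTER_CUBIC))
for f in("side3r","side17r"): s.append(cv2.resize(cv2.imread(f"pics/{f}.png")[175:223,250:315],(390,290),interpolation=cv2.INTER_CUBIC))
cv2.imwrite("pics/cmp17.png",np.vstack([np.hstack(o),np.hstack(s)]))
cv2.imwrite("pics/all17.png",cv2.imread("pics/top17r.png"))
E
```

```text
clock: 29.95
position: [0.4001, -0.1083, 0.1595]
eef_rot: [0.0, 0.785, 0.62, 0.0]
wrist_force: [-0.3, 0.9, -0.1]
width: -0.0002
```

View pics/cmp17.png

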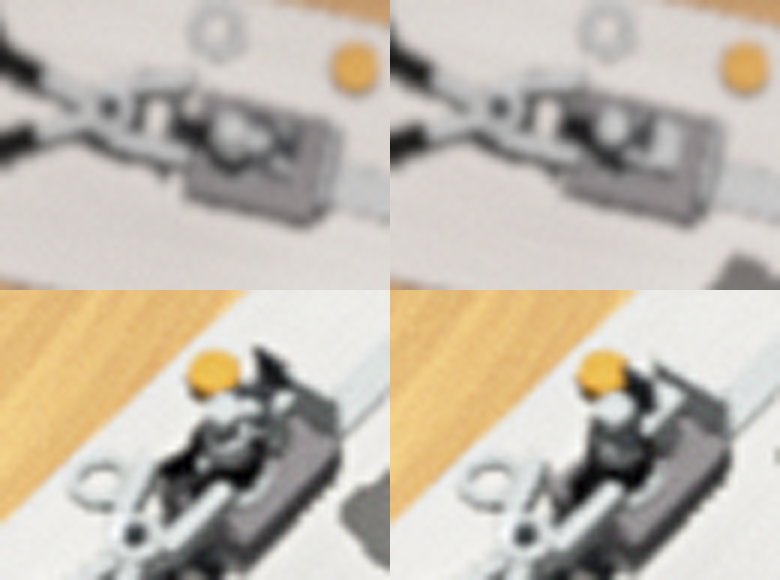

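View pics/all17.png

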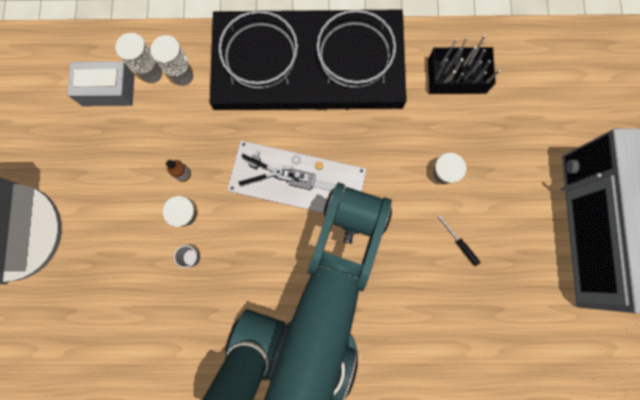

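The tab now stands right behind the pipe at (640,130) in the top crop, with the bright ledge free behind it. The carriage is home, the hose clip shut, the pliers open, and the loose things are where they were. Handing in.

```bash
python3 -c "
from rig import ctrl
print(ctrl.close_job())"
```

```text
the job is handed in; nothing more can be done
None
```

The job is done and handed in at about 30 s. I got no verdict and had no joint readings, so every check below rests on pictures, forces and tool position.

- **Carriage:** I pushed it to its stop. It slipped back about 5 mm when the hose clip snapped, so I pushed it home again. That leaves little margin on the 94 mm limit during the snap itself. The last picture shows it home.
- **Hose clip:** I pressed the pliers' free handle until the force dropped. The peak I read was about 19 N, more than the 5–10 N expected but well under 45 N. The fingers stayed clear of the clip. The last pictures show the ears together and the pliers sprung open.
- **Retaining clip:** It jammed at first. Straight pushes of up to about 58 N, with the tool in two orientations, did not move it, and I did not find the cause. A small sideways wiggle while pushing freed it and it snapped in. I then felt the tab 16 mm ahead of where it started, which is the full seating travel, and the picture agrees.
- **Final state:** The nut, washer, tubs, bottle, beaker and screwdriver look unmoved in the last top view. The robot was clear of everything.

The two cameras' fits of the jig differed by about 7 mm along its length. I used the combined fit, and the contact positions agreed with it to about 2 mm, except the handle, which I met about 7 mm later than predicted.

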